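True a crooked turning blank in the bench chuck

ROBOT

A 6-joint arm with a two-finger parallel gripper is mounted at the origin on the work surface. World frame = base frame: x ahead of the robot, y to its left, z up, the work surface at z = 0. Lengths are in m, angles in rad, forces in N, time in s.
With the tool pointing down it reaches from about 0.325 to 0.75 m from the base axis. Payload 7.6 kg.
Tool frame: the origin (TCP) lies midway between the tips of the shut fingers; the grasp point (between the pads) lies 19 mm behind it; x points along the fingers, y is the direction in which the jaws open and shut, and the axes are right-handed (so a half turn about x gives the same grasp; the last joint's range is limited). The gripper opens to 85 mm and grips with 20 to 120 N. Pads are 22 mm wide; open, the fingers measure 114 mm over their backs; the gripper's body (76 mm by 85 mm) begins 54 mm behind the grasp point. The pads swing forward as they close: fully open they stand 13 mm farther back than shut.
Start: joints at [-1.364, 0.052, 1.401, -0, 1.689, -0.07], TCP at [0.143, -0.505, 0.231] pointing down, gripper open.
Joint ranges: [-2.9, 2.9], [-0.91, 2.17], [0.12, 2.37], [-1.06, 4.2], [0.26, 2.73], [-2.93, 2.93]. Speed limits (rad/s): [2.57, 2.57, 3.01, 3.14, 3.14, 3.14].

INTERFACE

Orientations are given as a 3x3 rotation matrix whose columns are the frame's x, y, z axes.
In Python, from bench import monitor, vision, workorder gives the robot as it stands.
- The arm moves only by the tool carry_out, never from a script. Its argument "motion" is a list of rows, each a list of 5 numbers: the closure, from 0 (fully open) to 1 (shut), then the shift along the world's x, y, z in mm, then the turn about the world's z in rad. In form: [[gripper, tx, ty, tz, roll], ...]. A call has 1 to 12 rows; each row shifts and turns the pose as measured when the row begins; what a row does not reach is not made up. A row lasts 1/8 s, in which the tool goes at most 62.5 mm and 10.7 degrees, less where a joint would pass 70% of its speed; a pose out of reach is approached as far as the arm can. A call is refused whole if a number of a shift passes 62.5 or a number of a turn 0.188, either way. A call with a gripper value outside its range is refused whole. The fingers move at their own pace and stop on an object; "grip_force" is the grip in N (left out, the last holds). Time passes only in rows, so rows that do not move let the fingers close. It gives the time, the measured TCP pose, the force and the opening at its end, in the units of the state.
- monitor.sense(): the state, without advancing time (a new reading comes with each control period).
- vision.camera(name): name is "scene" or "side" or "wrist"; returns a dict with "pixels" (480x640x3 uint8, red, green, blue), "range_z" (480x640 float32, m along the optical axis (not along the pixel's ray), 0 where there is no reading), "mtx" (3x3 intrinsics, pixels), "extrinsics" (4x4, takes a point from camera to world coordinates); the wrist camera has in their place "T_tool_cam" (4x4, takes a point from camera to tool coordinates, whose origin is the TCP and whose axes are the tool frame's). Camera axes: x right, y up, looking along -z (the intrinsics and any distortion apply to the point x, -y, -z); pixel columns grow to the right and rows downward; lengths in m; the calibration is good to about 2 mm. A picture is of the moment at which its call begins: read the wrist's pose just before it.
- workorder.finish_job(): hands the job in, once; it reports no verdict.
The state is a dict: "clock": time; "qpos": joint angles; "joint_vel": joint speeds; "joint_torque": joint torques, N m; "tcp_pos": TCP position; "ee_rot": TCP orientation; "wrist_force": force on the tool from outside, world axes, zero at the start; "wrist_torque": the same for the moment, N m; "opening": opening from 0.0 (shut) to 1.0 (fully open).
Only numpy, scipy, OpenCV 4.12 (cv2) and the standard library are available. Lean on these libraries where they do the work, as an engineer would, in place of code of your own. Each camera call takes 0.05 s, during which the arm holds its last target.

TASK

The round wooden blank in the bench chuck sits crooked: one side of its face stands a few millimetres high, and you cannot tell by eye which. Take the feeler from its holder, touch the face lightly with its ball at several points to find the high spot, and press the blank down there with the ball, no harder than it takes and without tipping it further out of the jaws, until the face is level. Then stand the feeler back in its holder; keep gripper and arm off the blank and leave the other things where they are.

Things in the scene. Friction and masses are not known exactly. Their poses are not given: they have to be found in the camera images.
- bench_chuck: Bench post with a four-jaw wood-turning chuck on top, spindle upright, bolted to the bench: green base plate 160 x 160 x 14 mm, round pillar, steel chuck 100 mm across. The round wooden blank sits in its jaws. Origin: centre of the base plate's underside, on the chuck's vertical axis; z up. Its yaw says nothing about the blank.
- blank_middle (a point): Point on the chuck's axis, 154 mm above the bench. The middle of the blank's flat top face lies within 6 mm above or below it (differs each time). The blank: pale disc 190 mm across, 28 mm thick, on the chuck's axis, guide circles of radius 30 and 72 mm on its face. It tips stiffly about the middle of its underside, only along the line from its high to its low side, and stays as left.
- blank_tilt (a joint): Angle (rad) between the blank's face and level; which side is high is unknown. Starts at 0.026 to 0.038 (1.9 to 2.7 mm high at the 72 mm circle, as much low opposite); 0 is level; negative: pressed too far, now high on the opposite side. It moves at about 8.6 N straight down on the high spot of the 72 mm circle (more nearer the centre or to the side of the spot); up to 5 N does not move it.
- feeler: Hand feeler, 165 mm long, about 0.14 kg: brass ball of 14 mm diameter at the lower end, steel rod of 9.6 mm diameter, brass collar of 38 mm diameter from 83 to 91 mm, red round handle of 26 mm diameter from 91 to 165 mm. Origin: lowest point of the ball; z runs along the tool up to the handle. It stands upright in its holder, hanging by the collar. Pressed on the blank at 9 N, ball and grip give way by about 0.4 mm.
- feeler_grip (a point): The middle of the feeler's grip, on its axis, 130 mm above the lowest point of the ball.
- holder: Dark wooden block 70 x 70 x 85 mm, fixed to the bench, with one vertical 20 mm hole right through its middle. Origin: centre of its underside. With the feeler in place the collar lies on the block's top and the ball's lowest point is 2 mm above the bench. The holder may stand to the left or the right of the chuck.
- holder_mouth (a point): Centre of the hole's mouth in the holder's top, 85 mm above the bench.
- wax_tin: Yellow closed tin, 80 mm across, 62 mm tall; leave it alone.
- mallet: Wooden mallet lying on the bench, head 55 x 95 x 60 mm centred 100 mm along its x axis, handle along x towards -110 mm; leave it alone.
- chuck_key: Steel T-handled chuck key lying on the bench, 95 mm long; leave it alone.
- calipers: Dark steel outside calipers lying on the bench, 150 mm long; leave it alone.
- sanding_block: Cork sanding block 100 x 60 x 35 mm; leave it alone.
- bowl: Turned wooden bowl, 130 mm across, 50 mm tall; leave it alone.
Things that resemble listed ones, but are neither listed nor needed, are in the scene too. What is shaped like the bench_chuck but turquoise is not meant.

How it is judged:
By the outcome, as a careful person would: the job done as asked, in the order asked, and still so for the second after the job is handed in, with the robot touching nothing.
It also fails if it takes over 72 s, if anything falls off the work surface, if the arm or the gripper's body presses on something with over 40 N, if the wrist force passes 120 N, or if a joint passes its speed limit or range.

## Working session

There is one attempt and no reset: what is moved stays moved. The work goes in short steps, Python scripts to look and compute and a tool call to move; the robot and the scene stay as the last step left them, time stands still between calls to the robot, and variables do not carry over. Pictures are saved under pics/ and viewed, and the job is handed in when it is done.

Besides the shell and the picture viewer there is one more tool, called after "Request:" as a command line: name --pt "numbers of a row" for each row, then --argument value for the rest. carry_out: Moves the arm, as the interface text tells. Its arguments: {"type":"object","properties":{"motion":{"type":"array","items":{"type":"array","items":{"type":"number"}}},"grip_force":{"type":"number"}},"required":["motion"]}

```bash
ls; mkdir -p pics; cat > h.py <<'E'
import numpy as np, cv2
from bench import monitor, vision, workorder
def grab(name,fn=None):
    s=monitor.sense(); c=vision.camera(name)
    if fn: cv2.imwrite('pics/'+fn,cv2.cvtColor(c['pixels'],cv2.COLOR_RGB2BGR))
    if name=='wrist':
        T=np.eye(4);T[:3,:3]=np.array(s['ee_rot']);T[:3,3]=s['tcp_pos'];c['E']=T@np.array(c['T_tool_cam'])
    else: c['E']=np.array(c['extrinsics'])
    return c
def ray(c,u,v):
    K=np.array(c['mtx']);d=np.array([(u-K[0,2])/K[0,0],-(v-K[1,2])/K[1,1],-1.])
    return c['E'][:3,3],c['E'][:3,:3]@d
def pt(c,u,v):
    o,d=ray(c,u,v);return o+d*c['range_z'][int(v),int(u)]
def proj(c,P):
    p=np.linalg.inv(c['E'])@np.append(P,1);K=np.array(c['mtx'])
    return K[0,0]*p[0]/-p[2]+K[0,2],K[1,1]*-p[1]/-p[2]+K[1,2]
def cloud(c):
    K=np.array(c['mtx']);v,u=np.mgrid[:480,:640];z=c['range_z']
    d=np.stack([(u-K[0,2])/K[0,0],-(v-K[1,2])/K[1,1],-np.ones_like(z)],-1)*z[...,None]
    return d@c['E'][:3,:3].T+c['E'][:3,3]
E
python3 - <<'E'
from h import *
import pickle
s=monitor.sense();print({k:np.round(v,3).tolist() for k,v in s.items()})
for n in('scene','side','wrist'):
    c=grab(n,n+'0.png');print(n,[k for k in c],np.round(c['mtx'],1).tolist(),np.round(c['E'],3).tolist());pickle.dump(c,open(n+'0.pkl','wb'))
E
```

```text
pics
{'clock': 0.0, 'qpos': [-1.364, 0.053, 1.402, 0.0, 1.689, -0.07], 'joint_vel': [0.0, 0.001, -0.001, -0.001, -0.001, -0.0], 'joint_torque': [-0.0, -38.167, -36.019, -0.0, 0.006, -0.0], 'tcp_pos': [0.143, -0.505, 0.23], 'ee_rot': [[-0.0, 0.273, -0.962], [0.002, -0.962, -0.273], [-1.0, -0.002, -0.0]], 'wrist_force': [0.21, 0.433, 0.256], 'wrist_torque': [0.047, -0.019, 0.004], 'opening': 0.995}
scene ['pixels', 'range_z', 'mtx', 'extrinsics', 'E'] [[472.9, 0.0, 326.0], [0.0, 472.9, 239.6], [0.0, 0.0, 1.0]] [[-0.197, -0.834, 0.516, 1.071], [0.98, -0.165, 0.108, 0.058], [-0.005, 0.527, 0.85, 1.068], [0.0, 0.0, 0.0, 1.0]]
side ['pixels', 'range_z', 'mtx', 'extrinsics', 'E'] [[445.9, 0.0, 322.8], [0.0, 445.9, 236.5], [0.0, 0.0, 1.0]] [[-0.936, 0.264, -0.231, 0.292], [-0.351, -0.72, 0.599, 0.539], [-0.008, 0.642, 0.767, 0.877], [0.0, 0.0, 0.0, 1.0]]
wrist ['pixels', 'range_z', 'mtx', 'T_tool_cam', 'E'] [[393.3, 0.0, 324.6], [0.0, 393.3, 241.3], [0.0, 0.0, 1.0]] [[0.272, 0.913, 0.305, 0.222], [-0.962, 0.259, 0.085, -0.482], [-0.002, -0.317, 0.948, 0.375], [0.0, 0.0, 0.0, 1.0]]
```

View pics/scene0.png

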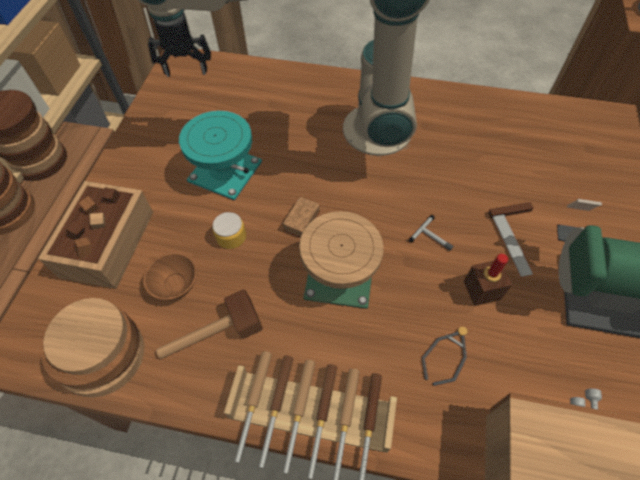

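View pics/side0.png

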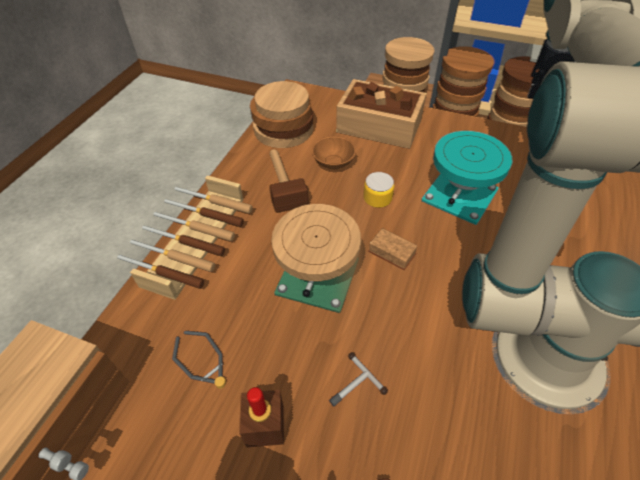

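View pics/wrist0.png

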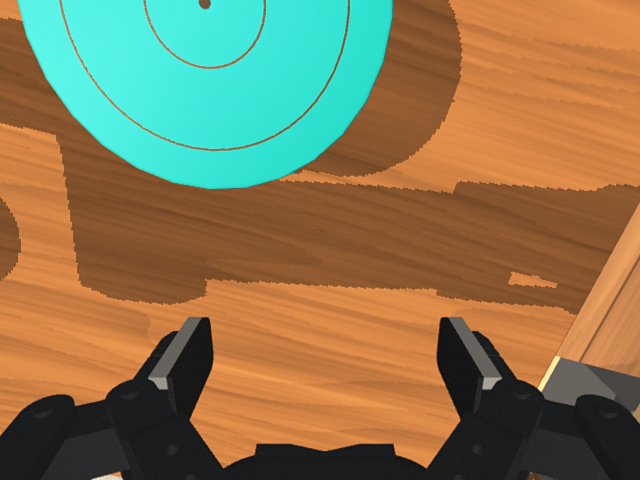

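```bash
python3 - <<'E'
import pickle,cv2,numpy as np
a=pickle.load(open('scene0.pkl','rb'))['pixels'][235:315,450:550]
b=pickle.load(open('side0.pkl','rb'))['pixels'][375:455,215:315]
a=cv2.resize(a,None,fx=4,fy=4,interpolation=2);b=cv2.resize(b,None,fx=4,fy=4,interpolation=2)
cv2.imwrite('pics/crop1.png',np.hstack([a,b])[:,:,::-1])
E
python3 - <<'E'
from h import *
import pickle
A=pickle.load(open('scene0.pkl','rb'));B=pickle.load(open('side0.pkl','rb'))
for n,c in(('scene',A),('side',B)):
    P=cloud(c);im=c['pixels'].astype(int)
    red=(im[...,0]>140)&(im[...,1]<60)&(im[...,2]<60)&(P[...,2]>0.05)&(c['range_z']>0)
    v,u=np.nonzero(red);print(n,'red',len(v),u.mean(),v.mean(),u.min(),u.max(),v.min(),v.max())
    p=P[red];print(' z',p[:,2].min(),p[:,2].max()); top=p[p[:,2]>p[:,2].max()-.004]; print(' top',top.mean(0),len(top), top.min(0),top.max(0))
    low=p; print(' all',low.mean(0))
    # blank
    ctr=(341,245) if n=='scene' else (316,237)
    q=pt(c,*ctr);print(' blank ctr',q)
    m=(np.hypot(P[...,0]-q[0],P[...,1]-q[1])<.11)&(abs(P[...,2]-q[2])<.012)
    x=P[m];
    for i in range(3):
        G=np.c_[x[:,0],x[:,1],np.ones(len(x))];k=np.linalg.lstsq(G,x[:,2],rcond=None)[0];r=x[:,2]-G@k;x=x[abs(r)<.004]
    print(' plane',k,len(x),r.std(),'bbox ctr',(x.min(0)+x.max(0))/2,x.max(0)-x.min(0))
    print(' high dir deg',np.degrees(np.arctan2(k[1],k[0])),'tilt',np.hypot(k[0],k[1]))
    # holder top, z~.085 
    m=(abs(P[...,2]-.085)<.006)&(np.hypot(P[...,0]-top[:,0].mean(),P[...,1]-top[:,1].mean())<.06)
    h=P[m];print(' holder',len(h),(h.min(0)+h.max(0))/2,h.max(0)-h.min(0))
E
```

```text
scene red 62 502.4516129032258 257.6774193548387 498 507 254 261
 z 0.16463591652657295 0.17130854419382124
 top [0.49591806 0.3314128  0.16869449] 31 [0.4878306  0.32181817 0.16733051] [0.5030452  0.34049785 0.17130854]
 all [0.49467354 0.33134941 0.16752631]
 blank ctr [ 0.5202386  -0.02191067  0.14878699]
 plane [-0.0030977  -0.03284833  0.15447812] 4616 0.0015607338717878584 bbox ctr [ 0.52316484 -0.02023686  0.15330443] [0.18959244 0.189281   0.01329994]
 high dir deg -95.38723692852562 tilt 0.03299406409138952
 holder 597 [0.49732249 0.33195958 0.08511792] [0.08509765 0.09162416 0.01174542]
side red 196 254.03571428571428 395.6887755102041 247 261 387 415
 z 0.09859985287258 0.169077301361931
 top [0.4949415  0.33058009 0.16680485] 132 [0.4847253  0.31981618 0.1651041 ] [0.50566308 0.34096447 0.1690773 ]
 all [0.4938291  0.33239056 0.16332385]
 blank ctr [ 0.52421899 -0.02245537  0.15015155]
 plane [-0.0003355  -0.03632705  0.1522763 ] 4949 0.0013318313562667443 bbox ctr [ 0.52543329 -0.0221318   0.15227532] [0.18958493 0.1916934  0.01330588]
 high dir deg -90.52913534939684 tilt 0.03632860219800318
 holder 1169 [0.49466514 0.33043122 0.08500946] [0.0906205  0.09200373 0.01186778]
```

View pics/crop1.png

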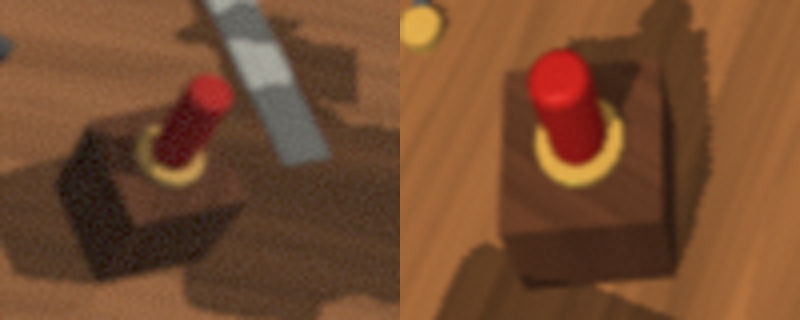

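Request:
carry_out --pt "0 45 25 15 0" --pt "0 45 25 15 0" --pt "0 45 25 15 0" --pt "0 45 25 15 0" --pt "0 22 52 0 0" --pt "0 22 52 0 0" --pt "0 22 52 0 0" --pt "0 22 52 0 0" --pt "0 22 52 0 0" --pt "0 22 52 0 0" --pt "0 22 52 0 0" --pt "0 0 0 0 0"

```text
clock: 1.65
tcp_pos: [0.4835, -0.0233, 0.2872]
ee_rot: [[-0.004, 0.271, -0.963], [0.008, -0.963, -0.271], [-1.0, -0.009, 0.002]]
wrist_force: [-1.0, -0.1, -0.6]
opening: 0.999
```

Request:
carry_out --pt "0 2 51 0 0" --pt "0 2 51 0 0" --pt "0 2 51 0 0" --pt "0 2 51 0 0" --pt "0 2 51 0 0" --pt "0 2 51 0 0" --pt "0 0 45 0 0" --pt "0 0 0 0 0"

```text
clock: 2.65
tcp_pos: [0.4956, 0.3315, 0.2844]
ee_rot: [[-0.008, 0.262, -0.965], [0.003, -0.965, -0.262], [-1.0, -0.005, 0.007]]
wrist_force: [-0.0, -0.3, -0.7]
opening: 1.003
```

```bash
python3 - <<'E'
from h import *
import pickle
c=grab('wrist','wrist1.png');pickle.dump(c,open('wrist1.pkl','wb'));s=monitor.sense();print(s['tcp_pos'],s['clock'])
P=cloud(c);im=c['pixels'].astype(int)
red=(im[...,0]>140)&(im[...,1]<60)&(im[...,2]<60)&(c['range_z']>0);p=P[red];print(len(p))
top=p[p[:,2]>p[:,2].max()-.005];print(len(top),top.min(0),top.max(0),(top.min(0)+top.max(0))/2)
print(proj(c,[.4955,.331,.167]))
E
```

```text
[0.49593186 0.33015543 0.28470179] 2.7
1118
840 [0.48415067 0.3212816  0.16551778] [0.50741369 0.34466998 0.17049548] [0.49578218 0.33297579 0.16800663]
(np.float64(327.0968225760582), np.float64(232.76356154886167))
```

View pics/wrist1.png

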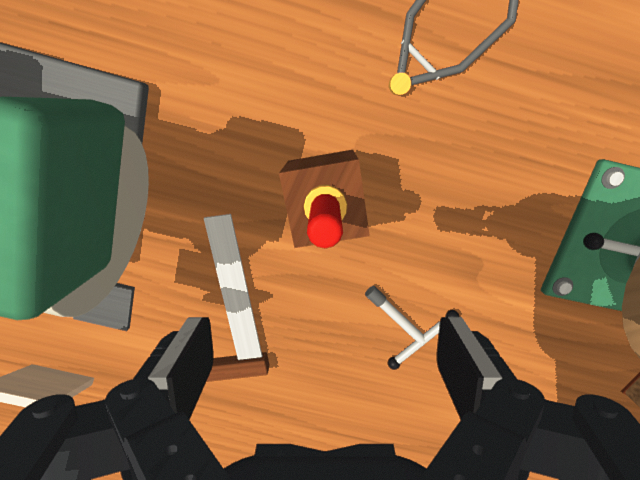

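```bash
python3 - <<'E'
from h import *
import pickle
for n in('wrist1','scene0'):
    c=pickle.load(open(n+'.pkl','rb'));P=cloud(c);z=c['range_z']
    m=(z>0)&(P[...,2]>.1)&(P[...,1]>.38)&(P[...,2]<.4)&(P[...,0]>.3)&(P[...,0]<.75)
    if n=='wrist1': m[300:]=False
    p=P[m]
    print(n,len(p),p.min(0),p.max(0), 'near y', p[p[:,1].argmin()])
E
```

```text
wrist1 25612 [0.36037325 0.48277736 0.10001123] [0.53736889 0.51578332 0.2255698 ] near y [0.37227794 0.48277736 0.10116578]
scene0 5055 [0.3156788  0.48111771 0.10002546] [0.74987004 0.64368878 0.2262028 ] near y [0.35889328 0.48111771 0.1048312 ]
```

Request:
carry_out --pt "0 0 1 -45 0" --pt "0 0 0 -45 0" --pt "0 0 0 -40 0" --pt "0 0 0 -25 0" --pt "0 0 0 -10 0" --pt "0 0 0 0 0"

```text
clock: 3.45
tcp_pos: [0.4991, 0.3211, 0.1177]
ee_rot: [[-0.003, 0.249, -0.968], [0.003, -0.968, -0.249], [-1.0, -0.003, 0.002]]
wrist_force: [0.3, -1.0, 1.0]
opening: 0.998
```

Request:
carry_out --pt "0 -3 10 -4 0" --pt "0 0 0 0 0" --pt "0 0 0 0 0"

```text
clock: 3.82
tcp_pos: [0.4973, 0.3323, 0.1171]
ee_rot: [[0.002, 0.249, -0.968], [0.005, -0.968, -0.249], [-1.0, -0.005, -0.003]]
wrist_force: [-0.7, -0.3, 0.0]
opening: 1.0
```

Request:
carry_out --pt "0 -2 -1 -4 0" --pt "0 0 0 0 0"

```text
clock: 4.08
tcp_pos: [0.4953, 0.3314, 0.1133]
ee_rot: [[0.003, 0.249, -0.968], [0.006, -0.968, -0.249], [-1.0, -0.005, -0.004]]
wrist_force: [-0.1, 0.4, 0.4]
opening: 1.002
```

```bash
python3 - <<'E'
from h import *
for i in range(6):
    c=grab('wrist','wrist2.png' if i==5 else None); s=monitor.sense();print(s['clock'],np.round(s['tcp_pos'],4),np.round(s['wrist_force'],2))
E
```

```text
4.125 [0.4955 0.3315 0.1136] [ 0.95 -0.39  0.73]
4.175 [0.4956 0.3315 0.1137] [-0.85  0.32 -0.34]
4.225 [0.4957 0.3315 0.1138] [ 0.49 -0.29  0.2 ]
4.275 [0.4957 0.3315 0.1138] [-0.11  0.3  -0.  ]
4.325 [0.4957 0.3315 0.1138] [-0.1   0.27  1.05]
4.375 [0.4957 0.3315 0.1138] [ 0.03  0.07 -0.58]
```

View pics/wrist2.png

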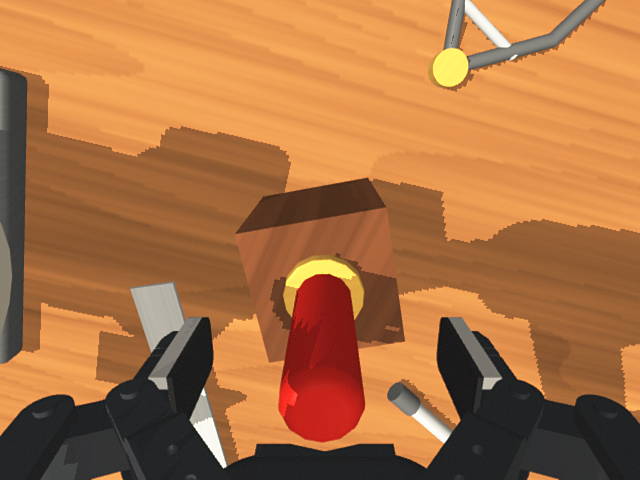

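Request:
carry_out --pt "1 0 0 0 0" --pt "1 0 0 0 0" --pt "1 0 0 0 0" --pt "1 0 0 0 0" --pt "1 0 0 0 0" --pt "1 0 0 0 0" --pt "1 0 0 0 0" --pt "1 0 0 0 0" --grip_force 80

```text
clock: 5.38
tcp_pos: [0.4958, 0.3317, 0.114]
ee_rot: [[0.004, 0.249, -0.968], [0.007, -0.968, -0.249], [-1.0, -0.005, -0.005]]
wrist_force: [0.2, -0.2, 0.0]
opening: 0.286
```

```bash
python3 - <<'E'
from h import *
for i in range(2):
    c=grab('wrist','wrist3.png' if i==1 else None); s=monitor.sense();print(s['clock'],np.round(s['tcp_pos'],4),np.round(s['wrist_force'],2),np.round(s['wrist_torque'],3),s['opening'])
E
```

```text
5.425 [0.4958 0.3317 0.114 ] [-0.26  0.33  0.54] [ 0.094  0.017 -0.026] 0.2836489263609234
5.475 [0.4958 0.3317 0.114 ] [0.52 0.09 0.22] [0.045 0.046 0.017] 0.28484545241858766
```

View pics/wrist3.png

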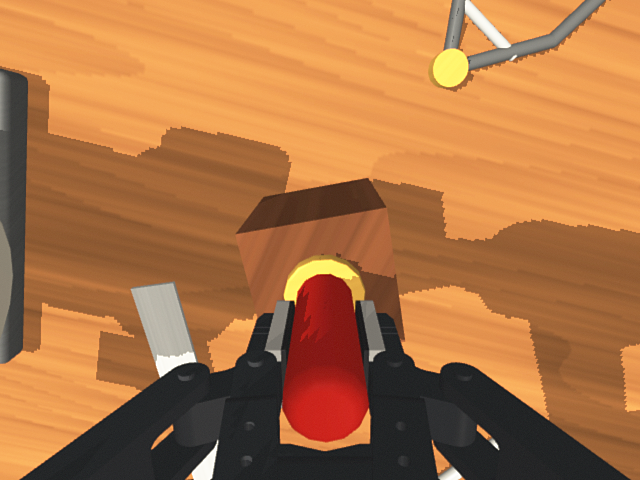

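Request:
carry_out --pt "1 0 0 12 0" --pt "1 0 0 12 0" --pt "1 0 0 0 0"

```text
clock: 5.85
tcp_pos: [0.4957, 0.3315, 0.1395]
ee_rot: [[0.003, 0.249, -0.968], [0.006, -0.968, -0.249], [-1.0, -0.005, -0.005]]
wrist_force: [0.6, -0.6, -1.9]
opening: 0.288
```

Request:
carry_out --pt "1 0 0 15 0" --pt "1 0 0 15 0" --pt "1 0 0 15 0" --pt "1 0 0 15 0" --pt "1 0 0 15 0" --pt "1 0 0 25 0" --pt "1 0 0 30 0" --pt "1 0 0 30 0" --pt "1 0 0 0 0" --pt "1 0 0 0 0"

```text
clock: 7.1
tcp_pos: [0.495, 0.3311, 0.3092]
ee_rot: [[0.004, 0.249, -0.968], [0.006, -0.968, -0.249], [-1.0, -0.005, -0.005]]
wrist_force: [0.3, 0.2, -1.4]
opening: 0.286
```

```bash
python3 - <<'E'
from h import *
import pickle
for n in('side','scene'):
    c=grab(n,n+'1.png');pickle.dump(c,open(n+'1.pkl','wb'));s=monitor.sense();print(s['clock'],np.round(s['tcp_pos'],4),np.round(s['wrist_force'],2),s['opening'])
    for k in (0,-.112): print(proj(c,s['tcp_pos']+np.array([0,0,k])))
E
```

```text
7.15 [0.495  0.3311 0.3094] [-0.49 -0.24 -1.59] 0.2831486556091622
(np.float64(240.11884268721627), np.float64(354.93153815718574))
(np.float64(250.9604870647455), np.float64(386.5680059621643))
7.2 [0.495  0.3311 0.3093] [ 0.21 -0.38 -1.49] 0.2866954195415647
(np.float64(525.2553200973889), np.float64(221.41654488785073))
(np.float64(506.67092518833203), np.float64(250.85213226623048))
```

View pics/side1.png

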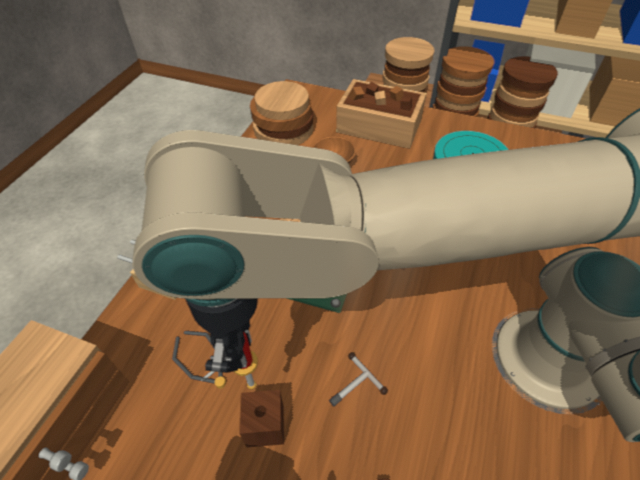

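```bash
python3 - <<'E'
from h import *
import pickle
for n,(v0,u0) in(('side1',(360,210)),('scene1',(220,450))):
    c=pickle.load(open(n+'.pkl','rb'))
    cv2.imwrite('pics/c_%s.png'%n,cv2.resize(c['pixels'][v0:v0+90,u0:u0+100],None,fx=6,fy=6,interpolation=2)[:,:,::-1])
    P=cloud(c);g=c['pixels'].astype(int).sum(-1)
    m=(abs(P[...,2]-.085)<.005)&(np.hypot(P[...,0]-.4957,P[...,1]-.3315)<.05)
    h=P[m];print((h.min(0)+h.max(0))/2)
c=pickle.load(open('side1.pkl','rb'))
o,d=ray(c,260,411);print(o+d*(.085-o[2])/d[2])
E
```

```text
[0.49514038 0.33048712 0.08473259]
[0.49426972 0.33208106 0.0850148 ]
[0.49430997 0.3302663  0.085     ]
```

View pics/c_side1.png

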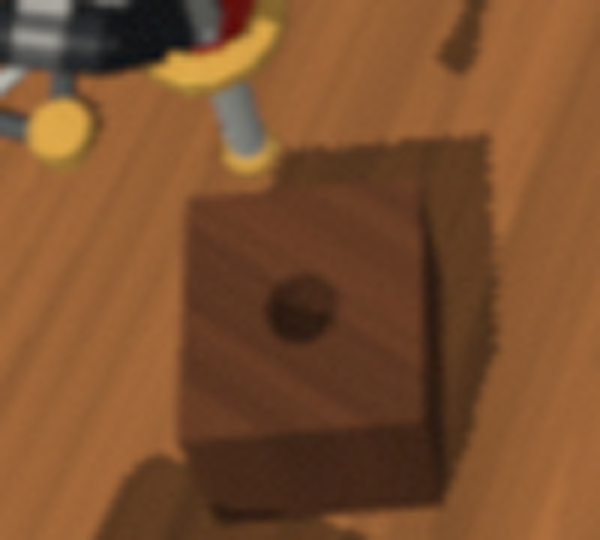

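View pics/c_scene1.png

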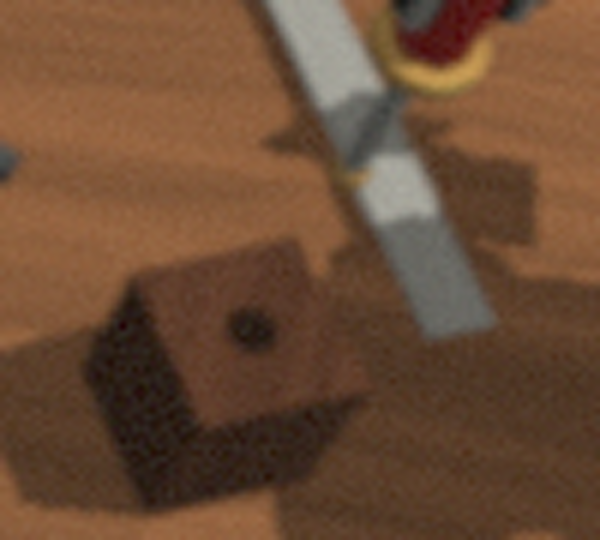

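Request:
carry_out --pt "1 4 -45 0 0" --pt "1 4 -45 0 0" --pt "1 4 -45 0 0" --pt "1 4 -45 0 0" --pt "1 4 -40 0 0" --pt "1 4 -30 -5 0" --pt "1 3 -20 -5 0" --pt "1 0 0 0 0" --pt "1 0 0 0 0"

```text
clock: 8.32
tcp_pos: [0.5185, 0.0529, 0.2868]
ee_rot: [[-0.014, 0.25, -0.968], [0.003, -0.968, -0.25], [-1.0, -0.006, 0.013]]
wrist_force: [0.1, -0.0, -1.3]
opening: 0.285
```

Request:
carry_out --pt "1 3 -1 -7 0" --pt "1 3 -1 -7 0" --pt "1 0 0 -5 0" --pt "1 0 0 0 0" --pt "1 0 0 0 0"

```text
clock: 8.95
tcp_pos: [0.5247, 0.0529, 0.2659]
ee_rot: [[-0.015, 0.253, -0.967], [0.003, -0.967, -0.253], [-1.0, -0.007, 0.014]]
wrist_force: [-0.8, 0.4, -0.7]
opening: 0.287
```

Request:
carry_out --pt "1 0 0 -0.5 0" --pt "1 0 0 -0.5 0" --pt "1 0 0 -0.5 0"

```text
clock: 9.32
tcp_pos: [0.5248, 0.0529, 0.265]
ee_rot: [[-0.014, 0.253, -0.967], [0.003, -0.967, -0.253], [-1.0, -0.007, 0.013]]
wrist_force: [-0.4, 0.1, -0.8]
opening: 0.288
```

Request:
carry_out --pt "1 0 0 -0.5 0" --pt "1 0 0 -0.5 0"

```text
clock: 9.57
tcp_pos: [0.5248, 0.0528, 0.264]
ee_rot: [[-0.014, 0.253, -0.967], [0.003, -0.967, -0.253], [-1.0, -0.006, 0.013]]
wrist_force: [0.8, 0.0, -1.1]
opening: 0.284
```

Request:
carry_out --pt "1 0 0 -0.4 0" --pt "1 0 0 -0.4 0"

```text
clock: 9.82
tcp_pos: [0.5248, 0.0528, 0.2631]
ee_rot: [[-0.014, 0.253, -0.967], [0.003, -0.967, -0.253], [-1.0, -0.006, 0.013]]
wrist_force: [-0.3, 0.2, -1.7]
opening: 0.282
```

Request:
carry_out --pt "1 0 0 -0.4 0"

```text
clock: 9.95
tcp_pos: [0.5248, 0.0528, 0.2627]
ee_rot: [[-0.014, 0.253, -0.967], [0.003, -0.967, -0.253], [-1.0, -0.006, 0.013]]
wrist_force: [0.2, 0.2, -1.6]
opening: 0.284
```

Request:
carry_out --pt "1 0 0 -0.3 0"

```text
clock: 10.07
tcp_pos: [0.5248, 0.0528, 0.2624]
ee_rot: [[-0.014, 0.253, -0.967], [0.003, -0.967, -0.253], [-1.0, -0.006, 0.013]]
wrist_force: [-0.5, -0.3, -1.7]
opening: 0.284
```

Request:
carry_out --pt "1 0 0 -0.3 0"

```text
clock: 10.2
tcp_pos: [0.5248, 0.0529, 0.262]
ee_rot: [[-0.014, 0.253, -0.967], [0.003, -0.967, -0.253], [-1.0, -0.006, 0.013]]
wrist_force: [-0.3, 0.1, -2.3]
opening: 0.284
```

Request:
carry_out --pt "1 0 0 -0.3 0"

```text
clock: 10.32
tcp_pos: [0.5248, 0.0528, 0.2617]
ee_rot: [[-0.014, 0.253, -0.967], [0.003, -0.967, -0.253], [-1.0, -0.006, 0.013]]
wrist_force: [0.2, 0.7, -0.7]
opening: 0.287
```

Request:
carry_out --pt "1 0 0 -0.25 0"

```text
clock: 10.45
tcp_pos: [0.5248, 0.0529, 0.2615]
ee_rot: [[-0.014, 0.253, -0.967], [0.003, -0.967, -0.253], [-1.0, -0.007, 0.013]]
wrist_force: [-0.3, 0.4, -0.9]
opening: 0.286
```

Request:
carry_out --pt "1 0 0 -0.25 0"

```text
clock: 10.58
tcp_pos: [0.5249, 0.0529, 0.2614]
ee_rot: [[-0.014, 0.253, -0.967], [0.003, -0.967, -0.253], [-1.0, -0.007, 0.012]]
wrist_force: [-0.5, -1.1, -1.3]
opening: 0.282
```

```bash
cat > f.py <<'E'
from h import *
import sys
n=int(sys.argv[1]) if len(sys.argv)>1 else 4
F=[]
for i in range(n):
    vision.camera('wrist'); s=monitor.sense();F.append(s['wrist_force']);
F=np.array(F);print(round(s['clock'],3),np.round(np.array(s['tcp_pos'])*1e3,3),'F',np.round(F.mean(0),2),'Fz',np.round(F[:,2],1),'ball',np.round((s['tcp_pos']+0.112*np.array(s['ee_rot'])[:,0])*1e3,2))
E
python3 f.py
```

```text
10.775 [524.827  52.858 261.361] F [-0.09  0.05 -1.32] Fz [-0.8 -1.3 -1.8 -1.5] ball [523.28  53.2  149.37]
```

Request:
carry_out --pt "1 0 0 -0.25 0"

```text
clock: 10.9
tcp_pos: [0.5249, 0.0529, 0.2612]
ee_rot: [[-0.014, 0.253, -0.967], [0.003, -0.967, -0.253], [-1.0, -0.006, 0.012]]
wrist_force: [-0.6, 0.6, -0.5]
opening: 0.283
```

```bash
python3 f.py
```

```text
11.1 [524.866  52.874 261.223] F [-0.39  0.3  -0.43] Fz [-0.2 -0.5  0.2 -1.1] ball [523.35  53.22 149.23]
```

Request:
carry_out --pt "1 0 0 -0.2 0"

```text
clock: 11.22
tcp_pos: [0.5249, 0.0529, 0.2611]
ee_rot: [[-0.013, 0.253, -0.967], [0.003, -0.967, -0.253], [-1.0, -0.006, 0.012]]
wrist_force: [-0.7, 0.4, 0.3]
opening: 0.289
```

```bash
python3 f.py
```

```text
11.425 [524.886  52.895 261.122] F [-0.14 -0.1   0.81] Fz [0.5 0.8 1.3 0.7] ball [523.38  53.25 149.13]
```

Request:
carry_out --pt "1 0 0 5 0" --pt "1 4 -7 6 0" --pt "1 14 -25 0 0" --pt "1 14 -25 0 0" --pt "1 14 -25 0 0" --pt "1 12 -20 0 0" --pt "1 4 -8 0 0" --pt "1 0 0 -2 0" --pt "1 0 0 0 0"

```text
clock: 12.55
tcp_pos: [0.5891, -0.0624, 0.2713]
ee_rot: [[-0.014, 0.253, -0.967], [0.003, -0.967, -0.254], [-1.0, -0.006, 0.013]]
wrist_force: [-0.2, 0.5, -2.3]
opening: 0.282
```

```bash
python3 f.py 2
```

```text
12.65 [589.205 -62.287 271.597] F [-0.05 -0.1  -1.72] Fz [-1.6 -1.8] ball [587.72 -62.02 159.61]
```

Request:
carry_out --pt "1 0 0 -2.5 0" --pt "1 0 0 -1.5 0" --pt "1 0 0 -0.5 0"

```text
clock: 13.02
tcp_pos: [0.589, -0.0612, 0.2672]
ee_rot: [[-0.013, 0.255, -0.967], [0.002, -0.967, -0.255], [-1.0, -0.006, 0.012]]
wrist_force: [-0.7, 0.0, -1.5]
opening: 0.283
```

Request:
carry_out --pt "1 0 0 -0.3 0" --pt "1 0 0 -0.3 0"

```text
clock: 13.28
tcp_pos: [0.5889, -0.0611, 0.2666]
ee_rot: [[-0.013, 0.255, -0.967], [0.002, -0.967, -0.255], [-1.0, -0.006, 0.012]]
wrist_force: [-0.3, 0.8, -2.0]
opening: 0.285
```

Request:
carry_out --pt "1 0 0 -0.3 0"

```text
clock: 13.4
tcp_pos: [0.589, -0.0611, 0.2664]
ee_rot: [[-0.013, 0.255, -0.967], [0.002, -0.967, -0.255], [-1.0, -0.005, 0.012]]
wrist_force: [-0.3, 0.7, -1.2]
opening: 0.284
```

Request:
carry_out --pt "1 0 0 -0.3 0"

```text
clock: 13.52
tcp_pos: [0.589, -0.0612, 0.266]
ee_rot: [[-0.013, 0.255, -0.967], [0.002, -0.967, -0.255], [-1.0, -0.005, 0.012]]
wrist_force: [-0.1, -0.5, -1.7]
opening: 0.284
```

Request:
carry_out --pt "1 0 0 -0.3 0"

```text
clock: 13.65
tcp_pos: [0.589, -0.0613, 0.2657]
ee_rot: [[-0.013, 0.255, -0.967], [0.002, -0.967, -0.255], [-1.0, -0.005, 0.012]]
wrist_force: [0.1, -0.1, -0.8]
opening: 0.284
```

Request:
carry_out --pt "1 0 0 -0.3 0"

```text
clock: 13.78
tcp_pos: [0.589, -0.0612, 0.2654]
ee_rot: [[-0.013, 0.255, -0.967], [0.002, -0.967, -0.255], [-1.0, -0.005, 0.011]]
wrist_force: [-0.1, -0.6, -1.3]
opening: 0.284
```

Request:
carry_out --pt "1 0 0 -0.25 0"

```text
clock: 13.9
tcp_pos: [0.589, -0.0612, 0.2652]
ee_rot: [[-0.012, 0.255, -0.967], [0.002, -0.967, -0.255], [-1.0, -0.005, 0.011]]
wrist_force: [-0.4, -0.3, -0.6]
opening: 0.286
```

Request:
carry_out --pt "1 0 0 -0.25 0"

```text
clock: 14.02
tcp_pos: [0.589, -0.0613, 0.2651]
ee_rot: [[-0.012, 0.255, -0.967], [0.002, -0.967, -0.255], [-1.0, -0.005, 0.011]]
wrist_force: [-0.8, -0.3, -0.3]
opening: 0.285
```

```bash
python3 f.py 3
```

```text
14.175 [589.029 -61.236 265.075] F [-0.47  0.05 -1.28] Fz [-1.6 -0.7 -1.5] ball [587.66 -60.98 153.08]
```

Request:
carry_out --pt "1 0 0 -0.25 0"

```text
clock: 14.3
tcp_pos: [0.5891, -0.0613, 0.265]
ee_rot: [[-0.012, 0.255, -0.967], [0.002, -0.967, -0.255], [-1.0, -0.005, 0.011]]
wrist_force: [0.9, -0.4, -1.3]
opening: 0.282
```

```bash
python3 f.py 3
```

```text
14.45 [589.078 -61.248 264.982] F [ 0.24  0.09 -0.4 ] Fz [ 0.1 -1.  -0.4] ball [587.75 -61.   152.99]
```

Request:
carry_out --pt "1 0 0 -0.25 0"

```text
clock: 14.58
tcp_pos: [0.5891, -0.0613, 0.2648]
ee_rot: [[-0.012, 0.255, -0.967], [0.002, -0.967, -0.255], [-1.0, -0.005, 0.011]]
wrist_force: [0.1, 0.6, 0.5]
opening: 0.287
```

```bash
python3 f.py 4
```

```text
14.775 [589.074 -61.255 264.793] F [ 0.24 -0.18  0.16] Fz [-0.1 -0.2  0.3  0.6] ball [587.75 -61.01 152.8 ]
```

Request:
carry_out --pt "1 0 0 4 0" --pt "1 -8 0 5 0" --pt "1 -22 1 0 0" --pt "1 -25 1 0 0" --pt "1 -25 1 0 0" --pt "1 -20 1 0 0" --pt "1 -12 0 0 0" --pt "1 -6 0 -2 0" --pt "1 0 0 0 0"

```text
clock: 15.9
tcp_pos: [0.4648, -0.057, 0.2732]
ee_rot: [[-0.011, 0.255, -0.967], [0.002, -0.967, -0.255], [-1.0, -0.005, 0.01]]
wrist_force: [-0.5, 0.3, -1.5]
opening: 0.288
```

```bash
python3 f.py 2
```

```text
16.0 [465.185 -57.008 273.201] F [-0.28 -0.47 -1.64] Fz [-1.7 -1.6] ball [463.94 -56.8  161.21]
```

Request:
carry_out --pt "1 0 0 -3 0" --pt "1 0 0 -2 0" --pt "1 0 0 -1 0" --pt "1 0 0 -0.3 0"

```text
clock: 16.5
tcp_pos: [0.4658, -0.057, 0.2658]
ee_rot: [[-0.012, 0.255, -0.967], [0.002, -0.967, -0.255], [-1.0, -0.005, 0.011]]
wrist_force: [0.4, -0.1, -2.0]
opening: 0.282
```

Request:
carry_out --pt "1 0 0 -0.3 0" --pt "1 0 0 -0.3 0"

```text
clock: 16.75
tcp_pos: [0.4658, -0.057, 0.2652]
ee_rot: [[-0.012, 0.255, -0.967], [0.002, -0.967, -0.255], [-1.0, -0.005, 0.011]]
wrist_force: [-0.6, -0.0, -1.7]
opening: 0.285
```

Request:
carry_out --pt "1 0 0 -0.3 0"

```text
clock: 16.88
tcp_pos: [0.4658, -0.057, 0.265]
ee_rot: [[-0.012, 0.255, -0.967], [0.002, -0.967, -0.255], [-1.0, -0.005, 0.011]]
wrist_force: [-0.2, 0.2, -1.3]
opening: 0.285
```

Request:
carry_out --pt "1 0 0 -0.25 0"

```text
clock: 17.0
tcp_pos: [0.4658, -0.057, 0.2649]
ee_rot: [[-0.012, 0.255, -0.967], [0.002, -0.967, -0.255], [-1.0, -0.005, 0.011]]
wrist_force: [0.1, 0.9, -0.8]
opening: 0.282
```

Request:
carry_out --pt "1 0 0 -0.25 0"

```text
clock: 17.12
tcp_pos: [0.4659, -0.057, 0.2648]
ee_rot: [[-0.012, 0.255, -0.967], [0.002, -0.967, -0.255], [-1.0, -0.005, 0.011]]
wrist_force: [-0.4, -0.0, -0.0]
opening: 0.285
```

```bash
python3 f.py 3
```

```text
17.275 [465.83  -57.022 264.778] F [-0.17  0.33 -0.61] Fz [-0.9 -0.3 -0.6] ball [464.51 -56.8  152.79]
```

Request:
carry_out --pt "1 0 0 -0.25 0"

```text
clock: 17.4
tcp_pos: [0.4658, -0.057, 0.2647]
ee_rot: [[-0.012, 0.255, -0.967], [0.002, -0.967, -0.255], [-1.0, -0.005, 0.011]]
wrist_force: [0.4, -1.0, -0.1]
opening: 0.281
```

```bash
python3 f.py 4
```

```text
17.6 [465.86  -57.014 264.642] F [-0.83 -0.09  0.29] Fz [ 0.   1.2  0.3 -0.4] ball [464.55 -56.79 152.65]
```

Request:
carry_out --pt "1 0 0 4 0" --pt "1 4 -3 4 0" --pt "1 14 -8 0 0" --pt "1 14 -8 0 0" --pt "1 14 -8 0 0" --pt "1 10 -6 0 0" --pt "1 4 -3 0 0" --pt "1 0 0 -2 0" --pt "1 0 0 0 0"

```text
clock: 18.73
tcp_pos: [0.5286, -0.0948, 0.2708]
ee_rot: [[-0.012, 0.255, -0.967], [0.002, -0.967, -0.256], [-1.0, -0.005, 0.011]]
wrist_force: [-0.7, -0.4, -1.4]
opening: 0.286
```

```bash
python3 f.py 2
```

```text
18.825 [528.691 -94.814 271.203] F [ 0.24 -0.18 -1.76] Fz [-2.2 -1.4] ball [527.42 -94.59 159.21]
```

Request:
carry_out --pt "1 -3 1 -2 0" --pt "1 0 0 -1.5 0" --pt "1 0 0 -0.5 0" --pt "1 0 0 0 0"

```text
clock: 19.32
tcp_pos: [0.5251, -0.0934, 0.2673]
ee_rot: [[-0.011, 0.256, -0.967], [0.002, -0.967, -0.256], [-1.0, -0.005, 0.01]]
wrist_force: [-1.1, 0.2, -2.8]
opening: 0.283
```

Request:
carry_out --pt "1 0 0 -0.4 0"

```text
clock: 19.45
tcp_pos: [0.5252, -0.0934, 0.267]
ee_rot: [[-0.011, 0.256, -0.967], [0.002, -0.967, -0.256], [-1.0, -0.005, 0.01]]
wrist_force: [-0.6, 0.5, -1.8]
opening: 0.285
```

Request:
carry_out --pt "1 0 0 -0.3 0"

```text
clock: 19.58
tcp_pos: [0.5252, -0.0934, 0.2666]
ee_rot: [[-0.011, 0.256, -0.967], [0.002, -0.967, -0.256], [-1.0, -0.005, 0.01]]
wrist_force: [0.2, -0.4, -2.0]
opening: 0.287
```

```bash
python3 f.py 2
```

```text
19.675 [525.197 -93.437 266.63 ] F [ 0.52 -0.22 -1.7 ] Fz [-1.3 -2.1] ball [524.   -93.23 154.64]
```

Ball is at the predicted high spot (524, −93.2); touching on.

Request:
carry_out --pt "1 0 0 -0.3 0"

```text
clock: 19.8
tcp_pos: [0.5252, -0.0934, 0.2664]
ee_rot: [[-0.011, 0.256, -0.967], [0.002, -0.967, -0.256], [-1.0, -0.005, 0.01]]
wrist_force: [0.7, 0.0, -1.2]
opening: 0.285
```

Request:
carry_out --pt "1 0 0 -0.3 0"

```text
clock: 19.92
tcp_pos: [0.5253, -0.0935, 0.2661]
ee_rot: [[-0.01, 0.256, -0.967], [0.002, -0.967, -0.256], [-1.0, -0.004, 0.01]]
wrist_force: [0.1, 0.4, -0.3]
opening: 0.282
```

Request:
carry_out --pt "1 0 0 -0.25 0"

```text
clock: 20.05
tcp_pos: [0.5253, -0.0935, 0.2661]
ee_rot: [[-0.01, 0.256, -0.967], [0.002, -0.967, -0.256], [-1.0, -0.004, 0.009]]
wrist_force: [-0.4, -0.2, -1.1]
opening: 0.285
```

```bash
python3 f.py 3
```

```text
20.2 [525.285 -93.464 266.085] F [ 0.09  0.17 -0.57] Fz [-0.8 -0.7 -0.2] ball [524.15 -93.27 154.09]
```

Request:
carry_out --pt "1 0 0 -0.3 0" --pt "1 0 0 -0.3 0"

```text
clock: 20.45
tcp_pos: [0.5253, -0.0935, 0.2658]
ee_rot: [[-0.01, 0.256, -0.967], [0.001, -0.967, -0.256], [-1.0, -0.004, 0.009]]
wrist_force: [-0.5, 0.2, 0.6]
opening: 0.287
```

Request:
carry_out --pt "1 0 0 -0.3 0"

```text
clock: 20.58
tcp_pos: [0.5254, -0.0935, 0.2657]
ee_rot: [[-0.009, 0.256, -0.967], [0.001, -0.967, -0.256], [-1.0, -0.004, 0.009]]
wrist_force: [-1.3, 0.0, 1.5]
opening: 0.288
```

```bash
python3 f.py 2
```

```text
20.675 [525.368 -93.503 265.755] F [-0.04 -0.39  1.05] Fz [1.3 0.8] ball [524.33 -93.35 153.76]
```

Request:
carry_out --pt "1 0 0 -0.3 0" --pt "1 0 0 -0.3 0" --pt "1 0 0 -0.3 0"

```text
clock: 21.05
tcp_pos: [0.5255, -0.0936, 0.2655]
ee_rot: [[-0.008, 0.256, -0.967], [0.001, -0.967, -0.256], [-1.0, -0.003, 0.008]]
wrist_force: [-1.0, -0.1, 3.5]
opening: 0.285
```

Request:
carry_out --pt "1 0 0 -0.3 0" --pt "1 0 0 -0.3 0"

```text
clock: 21.3
tcp_pos: [0.5255, -0.0936, 0.2653]
ee_rot: [[-0.008, 0.256, -0.967], [0.001, -0.967, -0.256], [-1.0, -0.003, 0.007]]
wrist_force: [-1.3, 0.5, 3.8]
opening: 0.284
```

```bash
python3 f.py 2
```

```text
21.4 [525.499 -93.56  265.296] F [-1.04 -0.24  3.49] Fz [3.8 3.2] ball [524.63 -93.45 153.3 ]
```

Request:
carry_out --pt "1 0 0 -0.3 0" --pt "1 0 0 -0.3 0" --pt "1 0 0 -0.3 0"

```text
clock: 21.78
tcp_pos: [0.5256, -0.0936, 0.265]
ee_rot: [[-0.007, 0.256, -0.967], [0.001, -0.967, -0.256], [-1.0, -0.002, 0.006]]
wrist_force: [-1.5, 0.5, 4.8]
opening: 0.289
```

Request:
carry_out --pt "1 0 0 -0.3 0" --pt "1 0 0 -0.3 0"

```text
clock: 22.02
tcp_pos: [0.5256, -0.0936, 0.2649]
ee_rot: [[-0.006, 0.256, -0.967], [0.001, -0.967, -0.256], [-1.0, -0.002, 0.006]]
wrist_force: [-1.5, -0.2, 6.1]
opening: 0.286
```

```bash
python3 f.py 2
```

```text
22.125 [525.581 -93.632 264.943] F [-1.16  0.09  4.38] Fz [4.3 4.5] ball [524.88 -93.57 152.95]
```

Request:
carry_out --pt "1 0 0 -0.3 0" --pt "1 0 0 -0.3 0"

```text
clock: 22.38
tcp_pos: [0.5256, -0.0936, 0.2649]
ee_rot: [[-0.006, 0.256, -0.967], [0.0, -0.967, -0.256], [-1.0, -0.002, 0.005]]
wrist_force: [-1.9, 0.3, 4.7]
opening: 0.285
```

```bash
python3 f.py 3
```

```text
22.525 [525.564 -93.625 264.944] F [-1.17 -0.17  5.79] Fz [5.6 6.1 5.7] ball [524.93 -93.58 152.95]
```

Request:
carry_out --pt "1 0 0 -0.3 0" --pt "1 0 0 -0.3 0"

```text
clock: 22.78
tcp_pos: [0.5256, -0.0936, 0.2649]
ee_rot: [[-0.005, 0.256, -0.967], [0.0, -0.967, -0.256], [-1.0, -0.002, 0.005]]
wrist_force: [-0.6, 0.4, 5.6]
opening: 0.285
```

```bash
python3 f.py 3
```

```text
22.925 [525.546 -93.604 264.948] F [-1.57 -0.01  5.32] Fz [5.6 5.3 5. ] ball [524.97 -93.58 152.95]
```

Request:
carry_out --pt "1 0 0 -0.4 0" --pt "1 0 0 -0.4 0"

```text
clock: 23.18
tcp_pos: [0.5255, -0.0936, 0.2649]
ee_rot: [[-0.005, 0.256, -0.967], [-0.0, -0.967, -0.256], [-1.0, -0.001, 0.004]]
wrist_force: [-2.3, 1.0, 6.1]
opening: 0.284
```

```bash
python3 f.py 2
```

```text
23.275 [525.508 -93.602 264.884] F [-1.56  1.24  6.11] Fz [5.8 6.4] ball [525.01 -93.6  152.89]
```

Request:
carry_out --pt "1 0 0 -0.45 0" --pt "1 0 0 -0.45 0"

```text
clock: 23.52
tcp_pos: [0.5255, -0.0936, 0.2648]
ee_rot: [[-0.004, 0.256, -0.967], [-0.0, -0.967, -0.256], [-1.0, -0.001, 0.004]]
wrist_force: [-1.3, 0.7, 6.5]
opening: 0.283
```

```bash
python3 f.py 2
```

```text
23.625 [525.472 -93.593 264.832] F [-1.7   0.36  6.67] Fz [7.6 5.8] ball [525.06 -93.62 152.83]
```

Request:
carry_out --pt "1 0 0 -0.5 0" --pt "1 0 0 -0.5 0"

```text
clock: 23.88
tcp_pos: [0.5254, -0.0936, 0.2648]
ee_rot: [[-0.003, 0.256, -0.967], [-0.0, -0.967, -0.256], [-1.0, -0.0, 0.003]]
wrist_force: [-2.4, 0.4, 6.6]
opening: 0.285
```

```bash
python3 f.py 2
```

```text
23.975 [525.431 -93.568 264.775] F [-2.03  0.28  7.28] Fz [7.2 7.4] ball [525.11 -93.61 152.78]
```

Request:
carry_out --pt "1 0 0 -0.5 0" --pt "1 0 0 -0.5 0"

```text
clock: 24.22
tcp_pos: [0.5254, -0.0935, 0.2648]
ee_rot: [[-0.002, 0.256, -0.967], [-0.001, -0.967, -0.256], [-1.0, 0.0, 0.002]]
wrist_force: [-2.3, -0.0, 5.7]
opening: 0.284
```

```bash
python3 f.py 2
```

```text
24.325 [525.382 -93.559 264.771] F [-1.87  0.43  6.41] Fz [6.5 6.4] ball [525.16 -93.63 152.77]
```

Request:
carry_out --pt "1 0 0 -0.6 0" --pt "1 0 0 -0.6 0"

```text
clock: 24.58
tcp_pos: [0.5253, -0.0935, 0.2647]
ee_rot: [[-0.001, 0.256, -0.967], [-0.001, -0.967, -0.256], [-1.0, 0.001, 0.001]]
wrist_force: [-2.1, 0.2, 6.7]
opening: 0.288
```

```bash
python3 f.py 2
```

```text
24.675 [525.302 -93.525 264.703] F [-2.19 -0.31  7.29] Fz [7.2 7.3] ball [525.19 -93.63 152.7 ]
```

Request:
carry_out --pt "1 0 0 -0.6 0" --pt "1 0 0 -0.6 0"

```text
clock: 24.92
tcp_pos: [0.5252, -0.0935, 0.2647]
ee_rot: [[-0.0, 0.256, -0.967], [-0.001, -0.967, -0.256], [-1.0, 0.001, 0.0]]
wrist_force: [-1.6, -0.3, 6.7]
opening: 0.288
```

```bash
python3 f.py 2
```

```text
25.025 [525.226 -93.527 264.658] F [-2.35  0.48  6.61] Fz [6.5 6.7] ball [525.22 -93.67 152.66]
```

Request:
carry_out --pt "1 0 0 -0.8 0" --pt "1 0 0 -0.8 0"

```text
clock: 25.28
tcp_pos: [0.5252, -0.0936, 0.2644]
ee_rot: [[0.001, 0.256, -0.967], [-0.002, -0.967, -0.256], [-1.0, 0.002, -0.001]]
wrist_force: [-2.6, 0.1, 7.7]
opening: 0.284
```

```bash
python3 f.py 2
```

```text
25.375 [525.159 -93.587 264.338] F [-2.75  0.2   6.92] Fz [7.4 6.5] ball [525.28 -93.79 152.34]
```

Request:
carry_out --pt "1 0 0 -0.8 0" --pt "1 0 0 -0.8 0"

```text
clock: 25.62
tcp_pos: [0.5251, -0.0936, 0.264]
ee_rot: [[0.002, 0.256, -0.967], [-0.002, -0.967, -0.256], [-1.0, 0.003, -0.001]]
wrist_force: [-2.4, -0.1, 6.7]
opening: 0.283
```

```bash
python3 f.py 2
```

```text
25.725 [525.061 -93.677 263.998] F [-2.06  0.87  6.86] Fz [6.6 7.1] ball [525.29 -93.94 152.  ]
```

Request:
carry_out --pt "1 0 0 -0.8 0" --pt "1 0 0 -0.8 0"

```text
clock: 25.98
tcp_pos: [0.525, -0.0937, 0.2636]
ee_rot: [[0.003, 0.256, -0.967], [-0.003, -0.967, -0.256], [-1.0, 0.003, -0.002]]
wrist_force: [-2.4, -0.1, 7.6]
opening: 0.284
```

```bash
python3 f.py 2
```

```text
26.075 [524.951 -93.701 263.6  ] F [-1.82  0.14  5.97] Fz [6.3 5.6] ball [525.29 -94.01 151.6 ]
```

Request:
carry_out --pt "1 0 0 0.3 0" --pt "1 0 0 0.1 0"

```text
clock: 26.32
tcp_pos: [0.5247, -0.0936, 0.2641]
ee_rot: [[0.002, 0.256, -0.967], [-0.003, -0.967, -0.256], [-1.0, 0.003, -0.002]]
wrist_force: [-2.5, -0.7, 3.1]
opening: 0.284
```

```bash
python3 f.py 3
```

```text
26.475 [524.735 -93.649 264.081] F [-2.15  0.01  3.64] Fz [3.4 4.  3.5] ball [525.01 -93.94 152.08]
```

Request:
carry_out --pt "1 0 0 0.3 0" --pt "1 0 0 0.2 0"

```text
clock: 26.72
tcp_pos: [0.5247, -0.0936, 0.2643]
ee_rot: [[0.002, 0.256, -0.967], [-0.002, -0.967, -0.256], [-1.0, 0.003, -0.001]]
wrist_force: [-0.7, 1.1, 3.2]
opening: 0.283
```

```bash
python3 f.py 3
```

```text
26.875 [524.678 -93.63  264.282] F [-1.57  0.17  3.23] Fz [3.6 2.5 3.5] ball [524.9  -93.9  152.28]
```

Request:
carry_out --pt "1 0 0 0.2 0" --pt "1 0 0 0.1 0"

```text
clock: 27.12
tcp_pos: [0.5247, -0.0936, 0.2643]
ee_rot: [[0.002, 0.256, -0.967], [-0.002, -0.967, -0.256], [-1.0, 0.003, -0.001]]
wrist_force: [-0.8, -0.2, 2.2]
opening: 0.283
```

```bash
python3 f.py 3
```

```text
27.275 [524.661 -93.588 264.413] F [-1.49 -0.16  2.89] Fz [2.6 2.8 3.2] ball [524.85 -93.85 152.41]
```

Request:
carry_out --pt "1 0 0 0.2 0" --pt "1 0 0 0.1 0"

```text
clock: 27.52
tcp_pos: [0.5246, -0.0936, 0.2645]
ee_rot: [[0.001, 0.256, -0.967], [-0.002, -0.967, -0.256], [-1.0, 0.003, -0.001]]
wrist_force: [-1.6, -0.8, 1.8]
opening: 0.285
```

```bash
python3 f.py 3
```

```text
27.675 [524.623 -93.58  264.491] F [-1.78  0.11  1.86] Fz [1.6 2.5 1.6] ball [524.78 -93.83 152.49]
```

Request:
carry_out --pt "1 0 0 -0.6 0" --pt "1 0 0 -0.6 0" --pt "1 0 0 -0.8 0" --pt "1 0 0 -0.8 0" --pt "1 0 0 -0.8 0"

```text
clock: 28.3
tcp_pos: [0.5249, -0.0937, 0.2636]
ee_rot: [[0.005, 0.256, -0.967], [-0.003, -0.967, -0.256], [-1.0, 0.004, -0.004]]
wrist_force: [-2.5, 0.4, 6.0]
opening: 0.288
```

```bash
python3 f.py 1
```

```text
28.35 [524.877 -93.684 263.632] F [-2.73  0.33  6.38] Fz [6.4] ball [525.44 -94.05 151.63]
```

Request:
carry_out --pt "1 0 0 -0.8 0" --pt "1 0 0 -0.8 0"

```text
clock: 28.6
tcp_pos: [0.5248, -0.0936, 0.2637]
ee_rot: [[0.007, 0.256, -0.967], [-0.004, -0.967, -0.256], [-1.0, 0.005, -0.006]]
wrist_force: [-2.3, 0.9, 7.2]
opening: 0.283
```

```bash
python3 f.py 1
```

```text
28.65 [524.808 -93.638 263.64 ] F [-3.03 -0.21  7.05] Fz [7.1] ball [525.54 -94.04 151.64]
```

Request:
carry_out --pt "1 0 0 -1.1 0" --pt "1 0 0 -1.1 0"

```text
clock: 28.9
tcp_pos: [0.5247, -0.0937, 0.2632]
ee_rot: [[0.008, 0.256, -0.967], [-0.004, -0.967, -0.256], [-1.0, 0.006, -0.007]]
wrist_force: [-3.1, 0.7, 7.6]
opening: 0.286
```

```bash
python3 f.py 1
```

```text
28.95 [524.737 -93.707 263.192] F [-3.07  0.59  6.46] Fz [6.5] ball [525.66 -94.18 151.2 ]
```

Request:
carry_out --pt "1 0 0 -1.1 0"

```text
clock: 29.08
tcp_pos: [0.5247, -0.0937, 0.263]
ee_rot: [[0.009, 0.256, -0.967], [-0.005, -0.967, -0.256], [-1.0, 0.007, -0.008]]
wrist_force: [-2.8, 0.6, 7.0]
opening: 0.284
```

```bash
python3 f.py 1
```

```text
29.125 [524.669 -93.729 262.941] F [-3.35 -0.63  7.18] Fz [7.2] ball [525.68 -94.25 150.95]
```

Request:
carry_out --pt "1 0 0 -1.1 0" --pt "1 0 0 -1.1 0"

```text
clock: 29.38
tcp_pos: [0.5245, -0.0938, 0.2625]
ee_rot: [[0.011, 0.255, -0.967], [-0.005, -0.967, -0.256], [-1.0, 0.008, -0.009]]
wrist_force: [-2.6, 0.6, 6.7]
opening: 0.288
```

```bash
python3 f.py 1
```

```text
29.425 [524.527 -93.845 262.481] F [-3.34 -0.45  5.91] Fz [5.9] ball [525.71 -94.45 150.49]
```

Lift clear and re-touch on the same spot.

Request:
carry_out --pt "1 0 0 1.5 0" --pt "1 0 0 1 0" --pt "1 0 0 0.5 0" --pt "1 0 0 0.5 0" --pt "1 0 0 0 0"

```text
clock: 30.05
tcp_pos: [0.5245, -0.0938, 0.264]
ee_rot: [[0.008, 0.256, -0.967], [-0.005, -0.967, -0.256], [-1.0, 0.007, -0.007]]
wrist_force: [-1.0, -0.1, 0.2]
opening: 0.287
```

```bash
python3 f.py 3
```

```text
30.2 [524.464 -93.747 264.087] F [ 0.14  0.15 -1.48] Fz [-1.5 -1.  -1.9] ball [525.41 -94.26 152.09]
```

Request:
carry_out --pt "1 0 0 -0.3 0"

```text
clock: 30.32
tcp_pos: [0.5245, -0.0938, 0.2639]
ee_rot: [[0.009, 0.256, -0.967], [-0.005, -0.967, -0.256], [-1.0, 0.007, -0.007]]
wrist_force: [-0.5, -0.4, -1.3]
opening: 0.285
```

```bash
python3 f.py 3
```

```text
30.475 [524.5   -93.75  263.937] F [-0.21  0.19 -0.71] Fz [-0.6 -0.4 -1.1] ball [525.48 -94.28 151.94]
```

Request:
carry_out --pt "1 0 0 -0.3 0"

```text
clock: 30.6
tcp_pos: [0.5245, -0.0938, 0.2638]
ee_rot: [[0.009, 0.256, -0.967], [-0.005, -0.967, -0.256], [-1.0, 0.007, -0.008]]
wrist_force: [-0.3, 0.0, 0.3]
opening: 0.282
```

```bash
python3 f.py 3
```

```text
30.75 [524.506 -93.779 263.782] F [-0.29 -0.2   0.24] Fz [ 0.5  0.3 -0.1] ball [525.51 -94.31 151.79]
```

Request:
carry_out --pt "1 0 0 4 0" --pt "1 0 8 3 0" --pt "1 0 25 0 0" --pt "1 0 28 0 0" --pt "1 0 28 0 0" --pt "1 0 28 0 0" --pt "1 0 18 -1 0" --pt "1 0 8 -1 0" --pt "1 0 0 0 0"

```text
clock: 31.88
tcp_pos: [0.5236, 0.0559, 0.2687]
ee_rot: [[0.007, 0.256, -0.967], [-0.004, -0.967, -0.256], [-1.0, 0.005, -0.006]]
wrist_force: [-0.2, -0.7, -1.8]
opening: 0.282
```

```bash
python3 f.py 1
```

```text
31.925 [523.649  55.563 268.776] F [-0.67 -0.04 -1.63] Fz [-1.6] ball [524.45  55.16 156.78]
```

Request:
carry_out --pt "1 0 -3 -2.5 0" --pt "1 0 0 -1 0" --pt "1 0 0 -0.4 0" --pt "1 0 0 0 0"

```text
clock: 32.42
tcp_pos: [0.5238, 0.0503, 0.2645]
ee_rot: [[0.007, 0.252, -0.968], [-0.004, -0.968, -0.252], [-1.0, 0.006, -0.006]]
wrist_force: [0.3, -1.1, -2.0]
opening: 0.283
```

```bash
python3 f.py 1
```

```text
32.475 [523.801  50.361 264.514] F [-0.69 -0.07 -2.48] Fz [-2.5] ball [524.58  49.89 152.52]
```

Request:
carry_out --pt "1 0 0 -0.3 0"

```text
clock: 32.6
tcp_pos: [0.5238, 0.0503, 0.2643]
ee_rot: [[0.007, 0.252, -0.968], [-0.004, -0.968, -0.252], [-1.0, 0.006, -0.006]]
wrist_force: [0.4, -0.2, -1.3]
opening: 0.284
```

Request:
carry_out --pt "1 0 0 -0.25 0"

```text
clock: 32.72
tcp_pos: [0.5238, 0.0504, 0.2641]
ee_rot: [[0.007, 0.252, -0.968], [-0.004, -0.968, -0.252], [-1.0, 0.006, -0.006]]
wrist_force: [-0.7, 0.6, -1.7]
opening: 0.284
```

Request:
carry_out --pt "1 0 0 -0.25 0"

```text
clock: 32.85
tcp_pos: [0.5238, 0.0504, 0.2639]
ee_rot: [[0.007, 0.252, -0.968], [-0.004, -0.968, -0.252], [-1.0, 0.006, -0.006]]
wrist_force: [0.1, -0.5, -0.3]
opening: 0.287
```

```bash
python3 f.py 2
```

```text
32.95 [523.84   50.432 263.846] F [ 0.32  0.37 -1.57] Fz [-1.9 -1.2] ball [524.65  49.97 151.85]
```

Request:
carry_out --pt "1 0 0 -0.25 0"

```text
clock: 33.08
tcp_pos: [0.5239, 0.0505, 0.2637]
ee_rot: [[0.007, 0.253, -0.968], [-0.004, -0.968, -0.253], [-1.0, 0.006, -0.006]]
wrist_force: [0.1, -0.3, -0.6]
opening: 0.283
```

```bash
python3 f.py 2
```

```text
33.175 [523.867  50.461 263.69 ] F [ 0.04 -0.19 -0.84] Fz [-0.7 -1. ] ball [524.7   50.   151.69]
```

Request:
carry_out --pt "1 0 0 -0.25 0"

```text
clock: 33.3
tcp_pos: [0.5239, 0.0505, 0.2636]
ee_rot: [[0.008, 0.253, -0.968], [-0.004, -0.968, -0.253], [-1.0, 0.006, -0.006]]
wrist_force: [-0.1, 0.1, -0.3]
opening: 0.285
```

```bash
python3 f.py 3
```

```text
33.45 [523.887  50.469 263.582] F [-0.06  0.72 -0.35] Fz [-0.5 -0.3 -0.2] ball [524.74  50.01 151.59]
```

Request:
carry_out --pt "1 0 0 -0.25 0"

```text
clock: 33.58
tcp_pos: [0.5239, 0.0505, 0.2635]
ee_rot: [[0.008, 0.253, -0.968], [-0.004, -0.968, -0.253], [-1.0, 0.006, -0.007]]
wrist_force: [-1.0, 0.1, 0.1]
opening: 0.279
```

```bash
python3 f.py 8
```

```text
33.975 [523.894  50.518 263.403] F [-0.22  0.08  0.24] Fz [-0.2 -0.1  0.6  0.4  0.3  0.4  0.4  0.2] ball [524.76  50.07 151.41]
```

Request:
carry_out --pt "1 0 0 4 0" --pt "1 0 -8 3 0" --pt "1 0 -25 0 0" --pt "1 0 -28 0 0" --pt "1 0 -28 0 0" --pt "1 0 -28 0 0" --pt "1 0 -18 -1 0" --pt "1 0 -5 -2 0" --pt "1 0 0 -1 0" --pt "1 0 0 0 0"

```text
clock: 35.22
tcp_pos: [0.5232, -0.0953, 0.2659]
ee_rot: [[0.006, 0.253, -0.967], [-0.004, -0.967, -0.253], [-1.0, 0.006, -0.004]]
wrist_force: [-0.2, 0.1, -1.7]
opening: 0.281
```

```bash
python3 f.py 1
```

```text
35.275 [523.176 -95.204 265.956] F [ 0.62 -0.97 -2.15] Fz [-2.1] ball [523.82 -95.69 153.96]
```

Request:
carry_out --pt "1 0 2 -1.2 0" --pt "1 0 0 -0.4 0" --pt "1 0 0 -0.3 0" --pt "1 0 0 -0.3 0"

```text
clock: 35.78
tcp_pos: [0.5234, -0.0919, 0.264]
ee_rot: [[0.006, 0.255, -0.967], [-0.004, -0.967, -0.255], [-1.0, 0.006, -0.005]]
wrist_force: [-0.1, -0.4, -0.0]
opening: 0.281
```

```bash
python3 f.py 2
```

```text
35.875 [523.377 -91.883 263.996] F [-0.1  -0.92 -0.81] Fz [-1.  -0.6] ball [524.1  -92.37 152.  ]
```

Request:
carry_out --pt "1 0 0 -0.3 0"

```text
clock: 36.0
tcp_pos: [0.5234, -0.0919, 0.2639]
ee_rot: [[0.007, 0.255, -0.967], [-0.004, -0.967, -0.255], [-1.0, 0.006, -0.005]]
wrist_force: [-0.7, -0.2, -0.5]
opening: 0.283
```

```bash
python3 f.py 4
```

```text
36.2 [523.392 -91.916 263.854] F [-0.31  0.55 -0.49] Fz [-0.8  0.1 -0.9 -0.3] ball [524.14 -92.41 151.86]
```

Request:
carry_out --pt "1 0 0 -0.8 0" --pt "1 0 0 -0.8 0" --pt "1 0 0 -0.9 0"

```text
clock: 36.58
tcp_pos: [0.5236, -0.0921, 0.2629]
ee_rot: [[0.009, 0.255, -0.967], [-0.005, -0.967, -0.255], [-1.0, 0.007, -0.007]]
wrist_force: [-1.7, 1.4, 5.0]
opening: 0.285
```

```bash
python3 f.py 1
```

```text
36.625 [523.653 -92.073 262.864] F [-0.87  0.95  4.53] Fz [4.5] ball [524.68 -92.65 150.87]
```

Request:
carry_out --pt "1 0 0 -0.9 0"

```text
clock: 36.75
tcp_pos: [0.5237, -0.0921, 0.2627]
ee_rot: [[0.01, 0.255, -0.967], [-0.005, -0.967, -0.255], [-1.0, 0.008, -0.008]]
wrist_force: [-2.0, -0.5, 6.2]
opening: 0.287
```

```bash
python3 f.py 1
```

```text
36.8 [523.705 -92.09  262.672] F [-2.05 -0.41  6.76] Fz [6.8] ball [524.83 -92.69 150.68]
```

Request:
carry_out --pt "1 0 0 -0.9 0"

```text
clock: 36.92
tcp_pos: [0.5238, -0.0921, 0.2626]
ee_rot: [[0.011, 0.255, -0.967], [-0.006, -0.967, -0.255], [-1.0, 0.008, -0.009]]
wrist_force: [-1.5, 0.6, 6.2]
opening: 0.287
```

```bash
python3 f.py 1
```

```text
36.975 [523.765 -92.07  262.61 ] F [-2.94  0.33  7.19] Fz [7.2] ball [525.01 -92.7  150.62]
```

Request:
carry_out --pt "1 0 0 -0.9 0"

```text
clock: 37.1
tcp_pos: [0.5238, -0.0921, 0.2626]
ee_rot: [[0.012, 0.255, -0.967], [-0.006, -0.967, -0.255], [-1.0, 0.009, -0.01]]
wrist_force: [-1.8, 1.6, 6.7]
opening: 0.282
```

```bash
python3 f.py 1
```

```text
37.15 [523.743 -92.045 262.568] F [-1.92  0.64  6.12] Fz [6.1] ball [525.09 -92.7  150.58]
```

Request:
carry_out --pt "1 0 0 -1.1 0"

```text
clock: 37.28
tcp_pos: [0.5237, -0.0921, 0.2625]
ee_rot: [[0.013, 0.255, -0.967], [-0.006, -0.967, -0.255], [-1.0, 0.009, -0.011]]
wrist_force: [-2.2, 0.1, 6.8]
opening: 0.283
```

```bash
python3 f.py 1
```

```text
37.325 [523.74  -92.057 262.436] F [-2.67  0.13  6.01] Fz [6.] ball [525.2  -92.75 150.45]
```

Unload and re-touch.

Request:
carry_out --pt "1 0 0 1.4 0" --pt "1 0 0 0.8 0" --pt "1 0 0 0.3 0" --pt "1 0 0 0 0"

```text
clock: 37.83
tcp_pos: [0.5236, -0.092, 0.2636]
ee_rot: [[0.011, 0.255, -0.967], [-0.006, -0.967, -0.255], [-1.0, 0.008, -0.009]]
wrist_force: [-0.1, -0.7, 1.3]
opening: 0.283
```

```bash
python3 f.py 4
```

```text
38.025 [523.55  -91.975 263.722] F [-0.41 -0.5   0.46] Fz [0.7 0.7 0.3 0.1] ball [524.82 -92.61 151.73]
```

Request:
carry_out --pt "1 0 0 -0.25 0"

```text
clock: 38.15
tcp_pos: [0.5236, -0.092, 0.2635]
ee_rot: [[0.011, 0.255, -0.967], [-0.006, -0.967, -0.255], [-1.0, 0.008, -0.01]]
wrist_force: [0.7, -0.0, 0.8]
opening: 0.286
```

```bash
python3 f.py 6
```

```text
38.45 [523.551 -91.991 263.542] F [ 0.21 -0.43  0.87] Fz [1.  0.8 0.7 1.  1.2 0.4] ball [524.83 -92.64 151.55]
```

Request:
carry_out --pt "1 0 0 -0.8 0" --pt "1 0 0 -0.8 0" --pt "1 0 0 -0.9 0" --pt "1 0 0 -0.9 0"

```text
clock: 38.95
tcp_pos: [0.5239, -0.0921, 0.2625]
ee_rot: [[0.015, 0.255, -0.967], [-0.007, -0.967, -0.255], [-1.0, 0.01, -0.013]]
wrist_force: [-1.4, 1.5, 5.8]
opening: 0.281
```

```bash
python3 f.py 1
```

```text
39.0 [523.869 -92.148 262.525] F [-1.23  0.19  6.26] Fz [6.3] ball [525.55 -92.91 150.54]
```

Request:
carry_out --pt "1 0 0 -1.1 0"

```text
clock: 39.12
tcp_pos: [0.5239, -0.0921, 0.2624]
ee_rot: [[0.016, 0.255, -0.967], [-0.007, -0.967, -0.255], [-1.0, 0.011, -0.014]]
wrist_force: [-2.4, -0.1, 7.9]
opening: 0.288
```

```bash
python3 f.py 1
```

```text
39.175 [523.903 -92.13  262.399] F [-0.34  0.36  6.77] Fz [6.8] ball [525.71 -92.92 150.42]
```

Request:
carry_out --pt "1 0 0 -1.1 0"

```text
clock: 39.3
tcp_pos: [0.5239, -0.0921, 0.2624]
ee_rot: [[0.017, 0.255, -0.967], [-0.007, -0.967, -0.255], [-1.0, 0.012, -0.015]]
wrist_force: [-1.7, 0.3, 6.1]
opening: 0.287
```

```bash
python3 f.py 1
```

```text
39.35 [523.894 -92.125 262.308] F [-1.23  0.28  7.75] Fz [7.8] ball [525.83 -92.95 150.33]
```

Request:
carry_out --pt "1 0 0 1.4 0" --pt "1 0 0 0.8 0" --pt "1 0 0 0.6 0" --pt "1 0 0 0.3 0" --pt "1 0 0 0 0"

```text
clock: 39.98
tcp_pos: [0.5235, -0.0919, 0.2636]
ee_rot: [[0.014, 0.255, -0.967], [-0.006, -0.967, -0.255], [-1.0, 0.01, -0.012]]
wrist_force: [0.9, 0.2, -0.7]
opening: 0.288
```

Request:
carry_out --pt "1 0 0 -0.3 0" --pt "1 0 0 -0.25 0"

```text
clock: 40.22
tcp_pos: [0.5237, -0.092, 0.2634]
ee_rot: [[0.015, 0.255, -0.967], [-0.007, -0.967, -0.255], [-1.0, 0.01, -0.013]]
wrist_force: [-0.4, -0.8, 0.5]
opening: 0.284
```

```bash
python3 f.py 6
```

```text
40.525 [523.635 -91.999 263.363] F [ 0.3  -0.17  1.23] Fz [1.4 1.2 0.8 0.6 1.9 1.5] ball [525.31 -92.74 151.38]
```

Request:
carry_out --pt "1 0 0 -0.25 0"

```text
clock: 40.65
tcp_pos: [0.5237, -0.092, 0.2633]
ee_rot: [[0.015, 0.255, -0.967], [-0.007, -0.967, -0.255], [-1.0, 0.01, -0.013]]
wrist_force: [-0.6, -0.2, 2.1]
opening: 0.286
```

```bash
python3 f.py 6
```

```text
40.95 [523.663 -91.998 263.197] F [ 0.13 -0.37  1.72] Fz [1.7 1.6 1.1 1.6 2.8 1.5] ball [525.36 -92.75 151.21]
```

Request:
carry_out --pt "1 0 0 4 0" --pt "1 0 8 3 0" --pt "1 0 25 0 0" --pt "1 0 28 0 0" --pt "1 0 28 0 0" --pt "1 0 28 0 0" --pt "1 0 16 -1 0" --pt "1 0 5 -2 0" --pt "1 0 0 -1 0" --pt "1 0 0 0 0"

```text
clock: 42.2
tcp_pos: [0.5221, 0.0521, 0.2638]
ee_rot: [[0.009, 0.255, -0.967], [-0.004, -0.967, -0.255], [-1.0, 0.006, -0.007]]
wrist_force: [-0.4, 0.4, -0.2]
opening: 0.282
```

```bash
python3 f.py 1
```

```text
42.25 [522.111  51.966 263.832] F [ 0.18  0.07 -0.14] Fz [-0.1] ball [523.08  51.46 151.84]
```

```bash
python3 f.py 4
```

```text
42.45 [522.087  52.052 263.77 ] F [-0.13  0.82 -0.13] Fz [ 1.3 -0.4 -0.2 -1.3] ball [523.05  51.51 151.78]
```

Request:
carry_out --pt "1 0 0 -0.25 0"

```text
clock: 42.58
tcp_pos: [0.5221, 0.0519, 0.2636]
ee_rot: [[0.009, 0.255, -0.967], [-0.005, -0.967, -0.255], [-1.0, 0.007, -0.007]]
wrist_force: [-0.2, 1.0, -0.3]
opening: 0.285
```

```bash
python3 f.py 6
```

```text
42.875 [522.099  52.051 263.579] F [-0.31  0.55  0.29] Fz [-0.5  0.6 -0.6  0.4  0.6  1.2] ball [523.07  51.5  151.58]
```

Request:
carry_out --pt "1 0 0 -0.25 0"

```text
clock: 43.0
tcp_pos: [0.5222, 0.0521, 0.2635]
ee_rot: [[0.009, 0.255, -0.967], [-0.005, -0.967, -0.255], [-1.0, 0.007, -0.007]]
wrist_force: [-0.8, 0.5, 1.2]
opening: 0.284
```

```bash
python3 f.py 6
```

```text
43.3 [522.146  52.091 263.458] F [-0.32  1.09  1.38] Fz [1.  1.9 1.4 2.  0.7 1.2] ball [523.15  51.55 151.46]
```

Request:
carry_out --pt "1 0 0 10 0" --pt "1 0 0 20 0" --pt "1 -2 15 15 0" --pt "1 -4 30 0 0" --pt "1 -4 35 0 0" --pt "1 -4 35 0 0" --pt "1 -4 35 0 0" --pt "1 -4 35 0 0" --pt "1 -3 35 0 0" --pt "1 -2 30 0 0" --pt "1 0 15 0 0" --pt "1 0 0 0 0"

```text
clock: 44.8
tcp_pos: [0.4902, 0.3312, 0.3124]
ee_rot: [[0.007, 0.256, -0.967], [-0.006, -0.967, -0.256], [-1.0, 0.008, -0.005]]
wrist_force: [1.0, -0.8, -1.7]
opening: 0.283
```

```bash
python3 f.py 1
```

```text
44.85 [490.397 330.616 312.468] F [ 0.67  0.12 -1.72] Fz [-1.7] ball [491.22 329.93 200.47]
```

Request:
carry_out --pt "1 4 1 -12 0" --pt "1 0 0 -18 0" --pt "1 0 0 -18 0" --pt "1 0 0 -18 0" --pt "1 0 0 -10 0" --pt "1 0 0 0 0" --pt "1 0 0 0 0"

```text
clock: 45.72
tcp_pos: [0.4965, 0.3267, 0.232]
ee_rot: [[0.007, 0.248, -0.969], [-0.007, -0.969, -0.248], [-1.0, 0.009, -0.005]]
wrist_force: [0.1, 0.4, -1.1]
opening: 0.286
```

```bash
python3 f.py 1
```

```text
45.775 [496.467 326.699 231.991] F [-0.85  0.98 -1.43] Fz [-1.4] ball [497.31 325.88 120.  ]
```

Request:
carry_out --pt "1 -1.5 5 -10 0" --pt "1 0 0 -6 0" --pt "1 0 0 0 0"

```text
clock: 46.15
tcp_pos: [0.495, 0.3325, 0.2157]
ee_rot: [[0.009, 0.249, -0.969], [-0.007, -0.969, -0.249], [-1.0, 0.009, -0.007]]
wrist_force: [-0.2, -0.5, -1.9]
opening: 0.287
```

```bash
python3 f.py 1; python3 - <<'E'
from h import *
s=monitor.sense()
for n in('scene','wrist','side'):
    c=grab(n); b=s['tcp_pos']+.112*np.array(s['ee_rot'])[:,0]
    u,v=proj(c,b);print(n,u,v,proj(c,[.4955,.3315,.085]))
    u,v=int(u),int(v);w=40 if n!='wrist' else 110
    im=c['pixels'][max(0,v-w):v+w,max(0,u-w):u+w];f=400/im.shape[0]
    cv2.imwrite('pics/z_%s.png'%n,cv2.resize(im,None,fx=f,fy=f,interpolation=2)[:,:,::-1])
E
python3 -c "
import cv2,numpy as np
a=[cv2.resize(cv2.imread('pics/z_%s.png'%n),(266,266*1)) for n in('scene','wrist','side')]
cv2.imwrite('pics/zz.png',np.hstack(a))"
```

```text
46.2 [495.043 332.499 215.969] F [-0.87 -0.75 -1.33] Fz [-1.3] ball [496.05 331.79 103.98]
scene 493.99652584019066 271.90675977975553 (np.float64(491.45166520594336), np.float64(275.497696587241))
wrist 325.42173429047415 235.9589068089983 (np.float64(325.3603781685035), np.float64(229.04274521352025))
side 257.40616994158813 407.7007884793128 (np.float64(259.07586398535636), np.float64(411.43287596366383))
```

View pics/zz.png

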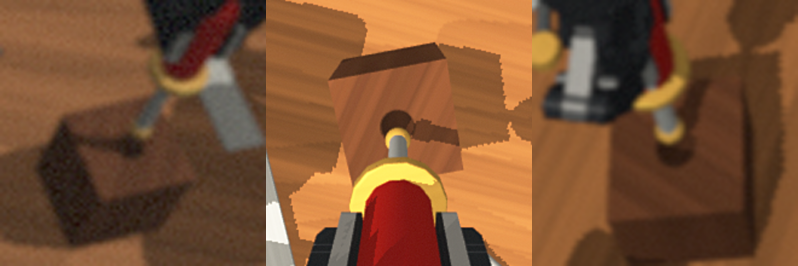

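Request:
carry_out --pt "1 0 0 -8 0" --pt "1 0 0 -8 0" --pt "1 0 0 -6 0" --pt "1 0 0 0 0"

```text
clock: 46.85
tcp_pos: [0.4952, 0.3323, 0.1928]
ee_rot: [[0.01, 0.248, -0.969], [-0.006, -0.969, -0.248], [-1.0, 0.008, -0.008]]
wrist_force: [-0.4, -0.6, -3.3]
opening: 0.284
```

```bash
python3 f.py 2
```

```text
46.95 [495.482 332.449 193.638] F [ 0.25  0.5  -1.77] Fz [-2.3 -1.3] ball [496.68 331.85  81.65]
```

Ball is inside the mouth with no contact force. Continue.

Request:
carry_out --pt "1 -1 -0.3 -8 0" --pt "1 0 0 -10 0" --pt "1 0 0 -10 0" --pt "1 0 0 -10 0" --pt "1 0 0 -8 0" --pt "1 0 0 0 0"

```text
clock: 47.7
tcp_pos: [0.4941, 0.3319, 0.1438]
ee_rot: [[0.01, 0.248, -0.969], [-0.006, -0.969, -0.248], [-1.0, 0.008, -0.008]]
wrist_force: [0.1, -0.4, -1.3]
opening: 0.284
```

```bash
python3 f.py 2
```

```text
47.8 [494.533 332.195 144.992] F [ 0.6   0.34 -1.69] Fz [-1.4 -2. ] ball [495.82 331.65  33.  ]
```

Request:
carry_out --pt "1 0 0 -8 0" --pt "1 0 0 -8 0" --pt "1 0 0 -6 0" --pt "1 0 0 -3 0" --pt "1 0 0 0 0"

```text
clock: 48.42
tcp_pos: [0.4947, 0.3323, 0.1188]
ee_rot: [[0.012, 0.248, -0.969], [-0.004, -0.969, -0.248], [-1.0, 0.007, -0.011]]
wrist_force: [-0.4, 0.0, -2.0]
opening: 0.282
```

```bash
python3 f.py 2
```

```text
48.525 [494.889 332.434 119.24 ] F [-0.15 -0.05 -1.53] Fz [-1.8 -1.3] ball [496.34 331.99   7.25]
```

Request:
carry_out --pt "1 0 0 -2 0" --pt "1 0 0 -1.5 0" --pt "1 0 0 -0.7 0"

```text
clock: 48.9
tcp_pos: [0.4952, 0.3326, 0.1154]
ee_rot: [[0.014, 0.248, -0.969], [-0.003, -0.969, -0.248], [-1.0, 0.007, -0.013]]
wrist_force: [-1.2, -0.1, -1.3]
opening: 0.284
```

```bash
python3 f.py 1
```

```text
48.95 [495.155 332.551 115.346] F [ 0.14  0.14 -1.22] Fz [-1.2] ball [496.71 332.16   3.36]
```

Request:
carry_out --pt "1 0 0 -0.7 0" --pt "1 0 0 -0.5 0"

```text
clock: 49.2
tcp_pos: [0.4952, 0.3326, 0.1141]
ee_rot: [[0.014, 0.248, -0.969], [-0.003, -0.969, -0.248], [-1.0, 0.007, -0.013]]
wrist_force: [-0.4, 0.4, -1.5]
opening: 0.284
```

```bash
python3 f.py 2
```

```text
49.3 [495.166 332.578 114.135] F [ 0.04 -0.41 -1.65] Fz [-1.9 -1.3] ball [496.73 332.2    2.15]
```

Request:
carry_out --pt "1 0 0 -0.5 0"

```text
clock: 49.42
tcp_pos: [0.4953, 0.3326, 0.1139]
ee_rot: [[0.014, 0.248, -0.969], [-0.003, -0.969, -0.248], [-1.0, 0.007, -0.013]]
wrist_force: [-0.6, -0.4, 1.7]
opening: 0.283
```

```bash
python3 f.py 2
```

```text
49.525 [495.25  332.606 113.978] F [-0.15 -0.54  0.05] Fz [-0.1  0.2] ball [496.85 332.24   1.99]
```

Request:
carry_out --pt "1 0 0 -0.5 0"

```text
clock: 49.65
tcp_pos: [0.4953, 0.3326, 0.114]
ee_rot: [[0.015, 0.248, -0.969], [-0.003, -0.969, -0.248], [-1.0, 0.007, -0.013]]
wrist_force: [-0.8, -1.4, 2.4]
opening: 0.29
```

```bash
python3 f.py 3
```

```text
49.8 [495.345 332.643 113.936] F [-1.45 -0.97  2.78] Fz [1.6 2.9 3.8] ball [496.99 332.3    1.95]
```

Collar is seated at TCP z = 114.0 mm, as before. Release.

Request:
carry_out --pt "0.6 0 0 0.1 0" --pt "0.4 0 0 0 0" --pt "0.2 0 0 0 0" --pt "0 0 0 0 0" --pt "0 0 0 0 0" --pt "0 0 0 0 0" --pt "0 0 0 0 0"

```text
clock: 50.68
tcp_pos: [0.4955, 0.3328, 0.1135]
ee_rot: [[0.015, 0.248, -0.969], [-0.003, -0.969, -0.248], [-1.0, 0.006, -0.014]]
wrist_force: [0.1, 0.5, -0.2]
opening: 1.003
```

```bash
python3 - <<'E'
from h import *
c=grab('wrist','wrist5.png');s=monitor.sense();print(s['clock'],s['opening'],s['tcp_pos'],s['wrist_force'])
E
```

```text
50.725 0.9968790206006438 [0.4954854  0.33279289 0.11349055] [ 0.13759369 -0.04618015 -0.06277486]
```

View pics/wrist5.png

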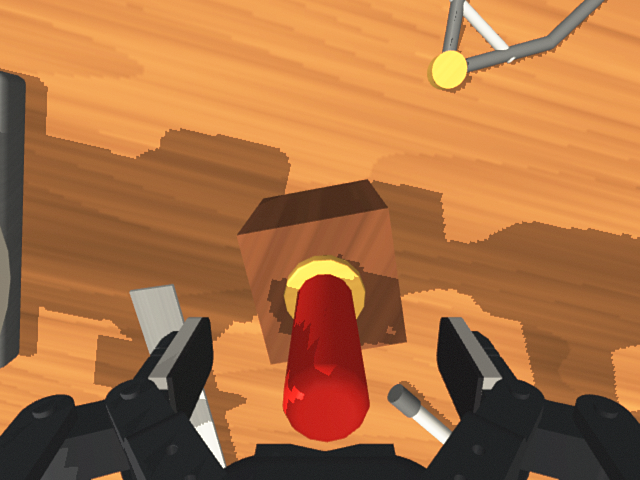

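Feeler stands upright (handle 325, 355; collar on the block). Lift away straight up, gently.

Request:
carry_out --pt "0 0 0 15 0" --pt "0 0 0 20 0" --pt "0 0 0 25 0" --pt "0 0 0 30 0" --pt "0 0 0 40 0" --pt "0 0 0 40 0" --pt "0 -20 0 30 0" --pt "0 -40 0 0 0" --pt "0 -40 0 0 0" --pt "0 0 0 0 0"

```text
clock: 51.98
tcp_pos: [0.392, 0.3318, 0.3323]
ee_rot: [[0.025, 0.248, -0.969], [0.005, -0.969, -0.247], [-1.0, 0.002, -0.026]]
wrist_force: [0.8, -0.9, 0.4]
opening: 0.996
```

```bash
python3 - <<'E'
from h import *
s=monitor.sense();print(s['clock'],s['tcp_pos'])
for n in('scene','side','wrist'):
    c=grab(n,n+'9.png');P=cloud(c);im=c['pixels'].astype(int)
    red=(im[...,0]>140)&(im[...,1]<60)&(im[...,2]<60)&(P[...,2]>0.05)&(c['range_z']>0);p=P[red]
    if len(p): top=p[p[:,2]>p[:,2].max()-.005];print(n,'red top',top.mean(0))
    q=np.array([.524,-.021,.152]);m=(np.hypot(P[...,0]-q[0],P[...,1]-q[1])<.11)&(abs(P[...,2]-q[2])<.012)&(c['range_z']>0)
    x=P[m];print(len(x))
    if len(x)>1500:
        for i in range(3):
            G=np.c_[x[:,0],x[:,1],np.ones(len(x))];k=np.linalg.lstsq(G,x[:,2],rcond=None)[0];r=x[:,2]-G@k;x=x[abs(r)<.004]
        print('plane',k,len(x))
E
```

```text
51.975 [0.39195963 0.33180718 0.33227274]
scene red top [0.4950783  0.33193859 0.16816869]
4888
plane [-0.00187512 -0.00130437  0.15438654] 4610
side red top [0.49448986 0.33153432 0.16663395]
0
wrist red top [0.49520431 0.33353315 0.16796147]
0
```

View pics/scene9.png

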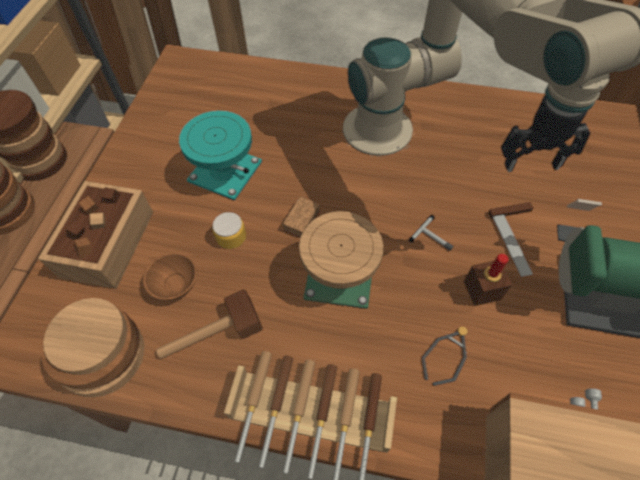

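```bash
python3 -c "
from bench import workorder;print(workorder.finish_job())"
```

```text
the job is handed in; nothing more can be done
None
```

The blank's face is level to within about 0.001–0.002 rad, the feeler is back in its holder, and the job was handed in at about 52 s.

**Finding the high spot:** I touched the face with the ball at the 72 mm circle, at 90°, −33° and −149° from world x, never above about 2.5 N. This gave a tilt of about 0.032 rad with the high side towards −y. A fourth touch there confirmed it, about 0.2 mm above the prediction.

**Pressing:** I pressed the high spot in three passes at about 8.5–9 N, re-touching the face after each one.

**Last checks:**
- **Opposite touches at equal force:** the two sides agree within about 0.1 mm over 144 mm, with the −y side perhaps slightly low. That is at most about −0.001 rad.
- **Scene camera plane:** the slope along y went from −0.033 to −0.001, and the x slope is −0.002, at the camera's noise level. It puts the −y side marginally high, so the two checks disagree in sign, but both are within noise.
- **Feeler:** it stands upright with the collar seated, and its top is at (0.495, 0.332, 0.168), as at the start.
- **Surroundings:** gripper and arm stayed off the blank, and the other things look unmoved.

**Disagreement with the text:** ball and grip gave way by about 1.4 mm at the pressing force instead of the stated 0.4 mm, and the tool leaned slightly (up to about 0.02 rad) under load. I therefore judged level only from the light re-touches.

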